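Load the core runway of the seam press

TASK

Stand the dome weight upright on the dark disc at the foot of the sloping runway as a stop. Then move every cork core from the tray into the runway's lane, where they roll down and queue one deep behind the weight: lower each one in rather than dropping it, and hold it lightly, never more than 50 N at a finger, as cork marks. When all are in, swing the keeper arm fully shut across the lane's high end; the weight must still be on its disc, and leave the other things on the cart as they are.

Things in the scene. Friction and masses are not known exactly. Their poses are not given: they have to be found in the camera images.
- runway: Fixed steel runway. Origin on the cart top under the centre of its level foot plate (apron 130 mm in x, 95 mm in y, top 10 mm above the cart, open at sides and outer end). From it a sloping lane climbs along its own -y. 85 mm to its own +x and 400 mm along its own -y stands an 18 mm post with the keeper arm.
- lane: Sloping lane of the runway: fixed steel channel 350 mm long, climbing 8 degrees; round things roll down it and off the apron unless stopped. Origin: middle of the floor's surface at the low end, 45 mm from the apron's centre; it climbs along its own -y (to y = -0.35), own z square to the floor. 62 mm wide inside, walls 6 mm thick and 15 mm high. A core in it has its centre 28 mm above its floor.
- foot (a point): Centre of the darker 68 mm disc drawn on the top of the apron, where the weight belongs.
- keeper (a joint): Keeper arm, a level flat dark bar turning about the upright post beside the lane's high end, underside 122 mm above the cart (above the cores), stays where left (slight friction). 0 = shut against its stop, square across the lane's high end; 1.57 = open, beside the lane, parallel to it, pointing to the low end. Shutting turns it counterclockwise seen from above.
- keeper_knob (a point): Middle of the round upright wooden knob on the keeper arm, 20 mm thick, 36 mm tall (18 mm above and below this point), 105 mm from the post's axis. Pinch it from above or push it sideways, under 2 N.
- weight: Cast iron dome weight, about 0.75 kg: round base 66 mm across, straight sides to 30 mm, domed to 48 mm, on top an upright grip stud 24 mm thick from 48 to 76 mm height. Origin at the centre of its underside, z up its axis.
- tray: Fixed low wooden tray, 260 by 175 mm outside, floor 5 mm thick, rim 20 mm above the cart top, in which the cores lie loose at the start. Origin at the centre of its underside. A fixed steel strip 18 mm high runs across the cart at x = 0.365 m, from y = -0.14 to 0.48 m.
- core1: Cork ball core, a ball 56 mm across with a darker glue line round it, 60 to 130 g, rolls easily; origin at its centre. Marked by a squeeze over 50 N at a finger. Between four and six of the six cores are there.
- core2: Cork ball core, a ball 56 mm across with a darker glue line round it, 60 to 130 g, rolls easily; origin at its centre. Marked by a squeeze over 50 N at a finger. May be absent.
- core3: Cork ball core, a ball 56 mm across with a darker glue line round it, 60 to 130 g, rolls easily; origin at its centre. Marked by a squeeze over 50 N at a finger. May be absent.
- core4: Cork ball core, a ball 56 mm across with a darker glue line round it, 60 to 130 g, rolls easily; origin at its centre. Marked by a squeeze over 50 N at a finger. May be absent.
- core5: Cork ball core, a ball 56 mm across with a darker glue line round it, 60 to 130 g, rolls easily; origin at its centre. Marked by a squeeze over 50 N at a finger. May be absent.
- core6: Cork ball core, a ball 56 mm across with a darker glue line round it, 60 to 130 g, rolls easily; origin at its centre. Marked by a squeeze over 50 N at a finger. May be absent.
- canister: Tin canister with knurled copper screw lid, 76 mm across, 84 mm tall; origin at centre of its underside. Leave alone.
- pinkball: Finished pink cricket ball, 72 mm across, sitting on a square wooden cup; origin at its centre. Not a core; leave alone.
- awl: Horn-handled awl lying flat, 170 mm long; origin under the end of its handle where the spike begins. Leave alone.
- dividers: Blued steel dividers lying open, 190 mm long; origin near mid-length. Leave alone.
- spool: Thread spool standing up, 54 mm across, 62 mm tall; origin at centre of its underside. Leave alone.
- mallet: Wooden mallet lying down, head 55 x 110 x 55 mm, 250 mm long in all; origin under its handle. Leave alone.
- waxtin: Flat open wax tin, 84 mm across, 22 mm high; origin at centre of its underside. Leave alone.
Not all that is in view belongs to the job. Leave any green look-alike of the core4 alone.

How it is judged (in metres and radians):
On the way, in this order (a step that is already met when the one before it is completed fails the run):
1. the dome weight stands released on the disc at the foot of the runway (horizontal distance between weight and foot below 0.02 m and angle between weight's own z axis and vertical below 0.1 rad and height (world z) of weight below 0.02 m and linear speed of weight below 0.03 m/s and contact force between the fingers and weight below 0.3 N), for 0.2 s.
2. every core lies at rest in the lane, let go (x of core1 in the frame of lane between -0.012 and 0.012 m and y of core1 in the frame of lane between -0.345 and 0.02 m and z of core1 in the frame of lane between 0.015 and 0.034 m and linear speed of each of core1, core2, core3, core4, core5, core6 below 0.03 m/s and x of core2 in the frame of lane between -0.012 and 0.012 m and y of core2 in the frame of lane between -0.345 and 0.02 m and z of core2 in the frame of lane between 0.015 and 0.034 m and x of core3 in the frame of lane between -0.012 and 0.012 m and y of core3 in the frame of lane between -0.345 and 0.02 m and z of core3 in the frame of lane between 0.015 and 0.034 m and x of core4 in the frame of lane between -0.012 and 0.012 m and y of core4 in the frame of lane between -0.345 and 0.02 m and z of core4 in the frame of lane between 0.015 and 0.034 m and x of core5 in the frame of lane between -0.012 and 0.012 m and y of core5 in the frame of lane between -0.345 and 0.02 m and z of core5 in the frame of lane between 0.015 and 0.034 m and x of core6 in the frame of lane between -0.012 and 0.012 m and y of core6 in the frame of lane between -0.345 and 0.02 m and z of core6 in the frame of lane between 0.015 and 0.034 m and contact force between the fingers and core1 below 0.3 N and contact force between the fingers and core2 below 0.3 N and contact force between the fingers and core3 below 0.3 N and contact force between the fingers and core4 below 0.3 N and contact force between the fingers and core5 below 0.3 N and contact force between the fingers and core6 below 0.3 N), for 0.2 s.
3. the keeper arm is shut (value of joint keeper below 0.1 rad), for 0.2 s.
At the end, for the whole second after the job is handed in: The weight stands upright with its axis within 20 mm of the disc's centre, every core that is present rests on the lane's floor between its walls behind the weight (none on top of another), the keeper arm is within 0.1 rad of shut, all at rest (horizontal distance between weight and foot below 0.02 m and angle between weight's own z axis and vertical below 0.1 rad and height (world z) of weight below 0.02 m and linear speed of each of weight, core1, core2, core3, core4, core5, core6 below 0.03 m/s and x of core1 in the frame of lane between -0.012 and 0.012 m and y of core1 in the frame of lane between -0.345 and 0.02 m and z of core1 in the frame of lane between 0.015 and 0.034 m and x of core2 in the frame of lane between -0.012 and 0.012 m and y of core2 in the frame of lane between -0.345 and 0.02 m and z of core2 in the frame of lane between 0.015 and 0.034 m and x of core3 in the frame of lane between -0.012 and 0.012 m and y of core3 in the frame of lane between -0.345 and 0.02 m and z of core3 in the frame of lane between 0.015 and 0.034 m and x of core4 in the frame of lane between -0.012 and 0.012 m and y of core4 in the frame of lane between -0.345 and 0.02 m and z of core4 in the frame of lane between 0.015 and 0.034 m and x of core5 in the frame of lane between -0.012 and 0.012 m and y of core5 in the frame of lane between -0.345 and 0.02 m and z of core5 in the frame of lane between 0.015 and 0.034 m and x of core6 in the frame of lane between -0.012 and 0.012 m and y of core6 in the frame of lane between -0.345 and 0.02 m and z of core6 in the frame of lane between 0.015 and 0.034 m and value of joint keeper below 0.1 rad); the robot touches nothing.
It fails at once if a core is squeezed with more than 50 N at a finger (100 N over both) (contact force between the fingers and core1 above 100 N or contact force between the fingers and core2 above 100 N or contact force between the fingers and core3 above 100 N or contact force between the fingers and core4 above 100 N or contact force between the fingers and core5 above 100 N or contact force between the fingers and core6 above 100 N).
It fails at once if a core is dropped into the lane (comes down loose at over 0.8 m/s, a fall of over 33 mm) instead of lowered ((linear speed of core1 above 0.8 m/s and contact force between the fingers and core1 below 0.3 N and x of core1 in the frame of lane between -0.04 and 0.04 m and y of core1 in the frame of lane between -0.37 and 0.03 m and z of core1 in the frame of lane below 0.045 m) or (linear speed of core2 above 0.8 m/s and contact force between the fingers and core2 below 0.3 N and x of core2 in the frame of lane between -0.04 and 0.04 m and y of core2 in the frame of lane between -0.37 and 0.03 m and z of core2 in the frame of lane below 0.045 m) or (linear speed of core3 above 0.8 m/s and contact force between the fingers and core3 below 0.3 N and x of core3 in the frame of lane between -0.04 and 0.04 m and y of core3 in the frame of lane between -0.37 and 0.03 m and z of core3 in the frame of lane below 0.045 m) or (linear speed of core4 above 0.8 m/s and contact force between the fingers and core4 below 0.3 N and x of core4 in the frame of lane between -0.04 and 0.04 m and y of core4 in the frame of lane between -0.37 and 0.03 m and z of core4 in the frame of lane below 0.045 m) or (linear speed of core5 above 0.8 m/s and contact force between the fingers and core5 below 0.3 N and x of core5 in the frame of lane between -0.04 and 0.04 m and y of core5 in the frame of lane between -0.37 and 0.03 m and z of core5 in the frame of lane below 0.045 m) or (linear speed of core6 above 0.8 m/s and contact force between the fingers and core6 below 0.3 N and x of core6 in the frame of lane between -0.04 and 0.04 m and y of core6 in the frame of lane between -0.37 and 0.03 m and z of core6 in the frame of lane below 0.045 m)).
It fails at once if a bystander is moved more than 40 mm (distance of any of canister, pinkball, awl, dividers, spool, mallet, waxtin from where it was at the start of the episode above 0.04 m).
Of core1, core2, core3, core4, core5, core6 only 4 to 6 are there at a start; the rules pass over those that are not, and their reading is None.
At some moment in a run one of core1, core2, core3, core4, core5, core6 may be knocked a few centimetres aside while the robot is not near it.
It also fails if it takes over 210 s, if anything falls off the work surface, if the arm or the gripper's body presses on something with over 40 N, if the wrist force passes 120 N, or if a joint passes its speed limit or range.

ROBOT

A 7-joint arm with a two-finger parallel gripper is mounted at the origin on the work surface. World frame = base frame: x ahead of the robot, y to its left, z up, the work surface at z = 0. Lengths are in m, angles in degrees, forces in N, time in s.
With the tool pointing down it reaches from about 0.4 to 0.85 m from the base axis. Payload 10.4 kg.
Tool frame: the origin (TCP) lies on the centre line of the jaws, within the pads' length; the fingertips stand 25 mm ahead of it and the grasp point (between the pads) lies 6 mm ahead of it (bot.tip_reach is the distance from the TCP to the fingertips, in m); z points along the fingers, y is the line along which they close (so a half turn about z gives the same grasp; the last joint's range is limited). The gripper opens to 85 mm and grips with 20 to 120 N. Pads are 22 mm wide; open, the fingers measure 114 mm over their backs; the gripper's body (76 mm by 85 mm) begins 54 mm behind the grasp point. The pads swing forward as they close: fully open they stand 13 mm farther back than shut.
Start: joints at [-72.857, 19.034, -3.707, 83.658, 1.238, 77.344, -5.071], TCP at [0.198, 0.593, 0.256] pointing down, gripper open.
Joint ranges: [-148.97, 148.97], [-28.65, 121.19], [-84.17, 76.75], [9.2, 138.47], [-72.65, 252.65], [3.7, 117.97], [-149.18, 149.18]. Speed limits (degrees/s): [127.2, 127.2, 159.86, 159.86, 180, 180, 180].

INTERFACE

Orientations are given as [roll, pitch, yaw] about the fixed x, y, z axes, in that order (R = Rz(yaw) Ry(pitch) Rx(roll)).
In Python, from cell import get_obs, grab_frame, bot gives the robot as it stands.
- The arm moves only by the tool play_rows, never from a script. Its argument "moves" is a list of rows, each a list of 3 entries, a list of its own where there are three numbers: the turn, a rotation vector about the tool's x, y, z in rad, then the shift along the tool's x, y, z in cm, then the opening, from 0 (shut) to 1 (fully open). In form: [[[wx, wy, wz], [dx, dy, dz], grip], ...]. A call has 1 to 20 rows; each row is the pose to reach, as a shift and turn from the pose commanded when the call began, along the tool's axes at that moment; what a row does not reach only later rows make up. A row lasts 1/10 s, in which the tool goes at most 50 mm and 8.59 degrees, less where a joint would pass 70% of its speed; a pose out of reach is approached as far as the arm can. A call with a gripper value outside its range is refused whole. The fingers move at their own pace and stop on an object; the grip force is fixed at half the most. Time passes only in rows, so rows that repeat a pose let the fingers close. It gives the time, the measured TCP pose, the force, the opening and the grip force at its end, in the units of the state.
- get_obs(): the state, without advancing time (a new reading comes with each control period).
- grab_frame(name): name is "scene" or "top" or "wrist"; returns a dict with "frame" (480x640x3 uint8, red, green, blue), "z_map" (480x640 float32, m along the optical axis (not along the pixel's ray), 0 where there is no reading), "fovy" (degrees; the focal length in pixels is half the picture's height over the tangent of half this angle, whatever the lens; pixels are square), "cx", "cy" (the principal point, pixels), "distortion" ([k1, k2, p1, p2, k3] as OpenCV has them; the pictures are not rectified), "position" and "orientation" of the camera in the world; the wrist camera has in their place "T_tool_cam" (4x4, takes a point from camera to tool coordinates, whose origin is the TCP and whose axes are the flange's). Camera axes: x right, y down, z forward; pixel columns grow to the right and rows downward; lengths in m; the calibration is good to about 2 mm. A picture is of the moment at which its call begins: read the wrist's pose just before it.
- bot.hand_in(): hands the job in; it is judged then, once.
The state is a dict: "time_s": time; "joints": joint angles; "qd": joint speeds; "joint_torque": joint torques, N m; "tcp_pos": TCP position; "orientation": TCP orientation; "force": force on the tool from outside, world axes, zero at the start; "torque": the same for the moment, N m; "gripper_width": opening from 0.0 (shut) to 1.0 (fully open); "grip_force": force on a finger pad.
Only numpy, scipy, OpenCV 4.12 (cv2) and the standard library are available. Lean on these libraries where they do the work, as an engineer would, in place of code of your own. Each camera call takes 0.05 s, during which the arm holds its last target. There are 200 camera calls.

## Working session

There is one attempt and no reset: what is moved stays moved. The work goes in short steps, Python scripts to look and compute and a tool call to move; the robot and the scene stay as the last step left them, time stands still between calls to the robot, and variables do not carry over. Pictures are saved under pics/ and viewed, at most 14 in all, crops included, and the job is handed in when it is done.

Besides the shell and the picture viewer there is one more tool, called after "Emit:" as a command line: name --argument value ..., lists and objects as JSON in quotes. play_rows: Moves the arm, as the interface text tells. Its arguments: {"type":"object","properties":{"moves":{"type":"array"}},"required":["moves"]}

```bash
mkdir -p pics; ls; cat > h.py <<'E'
import numpy as np, cv2
from cell import get_obs, grab_frame, bot
from scipy.spatial.transform import Rotation as R
def K(f):
    F=240/np.tan(np.radians(f["fovy"]/2)); return np.array([[F,0,f["cx"]],[0,F,f["cy"]],[0,0,1.]])
def pose(f,o=None):
    if "T_tool_cam" in f:
        T=np.eye(4);T[:3,:3]=R.from_euler('xyz',o["orientation"],degrees=True).as_matrix();T[:3,3]=o["tcp_pos"]
        T=T@np.array(f["T_tool_cam"]);return T[:3,:3],T[:3,3]
    q=np.array(f["orientation"],float)
    M=q if q.shape==(3,3) else R.from_euler('xyz',q,degrees=True).as_matrix()
    return M,np.array(f["position"])
def rays(f,uv,o=None):
    M,p=pose(f,o)
    n=cv2.undistortPoints(np.array(uv,float).reshape(-1,1,2),K(f),np.array(f["distortion"],float)).reshape(-1,2)
    return p,np.c_[n,np.ones(len(n))]@M.T
def onplane(f,uv,z,o=None):
    p,d=rays(f,uv,o);return p+d*((z-p[2])/d[:,2])[:,None]
def pts(f,o=None):
    v,u=np.mgrid[:480,:640];p,d=rays(f,np.c_[u.ravel(),v.ravel()],o)
    return (p+d*f["z_map"].reshape(-1,1)).reshape(480,640,3)
def save(f,n): cv2.imwrite(f"pics/{n}.png",cv2.cvtColor(f["frame"],cv2.COLOR_RGB2BGR))
E
python3 - <<'E'
from h import *
print(get_obs())
for n in("scene","top","wrist"):
    f=grab_frame(n);save(f,n+"0");np.save(n+"0.npy",f,allow_pickle=True)
    print(n,{k:v for k,v in f.items() if k not in("frame","z_map")})
E
```

```text
pics
{'time_s': 0.0, 'joints': array([-72.85867547,  19.07258321,  -3.7082095 ,  83.70580028,
         1.23618054,  77.34455532,  -5.07021019]), 'qd': array([ 0.07418563, -0.06092263,  0.03278399,  0.00370412,  0.0373339 ,
       -0.06198725,  0.02591298]), 'joint_torque': array([ 1.03103281e-03, -6.25457096e+01,  4.99246339e-02, -3.91614318e+01,
        1.61963655e-02,  9.86206869e-03, -1.55678418e-05]), 'tcp_pos': array([0.19753104, 0.59259823, 0.25551104]), 'orientation': array([-1.79916873e+02,  2.14442767e-03,  1.61566261e+02]), 'force': array([-0.3129944 ,  0.03181028, -0.50671789]), 'torque': array([ 0.00253642,  0.00355745, -0.00534419]), 'grip_force': 0.0, 'gripper_width': 1.0016087519683856}
scene {'fovy': 44.22070148373639, 'cx': 319.21710237891705, 'cy': 233.90672722649308, 'distortion': array([-0.04911389,  0.        ,  0.        ,  0.        ,  0.        ]), 'position': array([ 1.0728004 , -0.91370101,  1.38066143]), 'orientation': array([-140.58266127,   -1.07132349,   29.95596798])}
top {'fovy': 47.609191402091035, 'cx': 324.59318515485415, 'cy': 241.1706690646763, 'distortion': array([-0.07353263,  0.        ,  0.        ,  0.        ,  0.        ]), 'position': array([ 3.46598381e-01, -6.61716085e-04,  1.49881802e+00]), 'orientation': array([-1.70725046e+02, -1.64468421e-01, -9.01608093e+01])}
wrist {'fovy': 63.623067602038624, 'cx': 315.4535236063726, 'cy': 237.1224343241027, 'distortion': array([-0.04869145,  0.        ,  0.        ,  0.        ,  0.        ]), 'T_tool_cam': array([[ 1.12944031e-03, -9.56504642e-01, -2.91714918e-01,
         7.55328487e-02],
       [ 9.99998801e-01,  7.71359031e-04,  1.34251090e-03,
         1.97241422e-03],
       [-1.05910097e-03, -2.91716085e-01,  9.56504367e-01,
        -1.18038136e-01],
       [ 0.00000000e+00,  0.00000000e+00,  0.00000000e+00,
         1.00000000e+00]])}
```

View pics/top0.png

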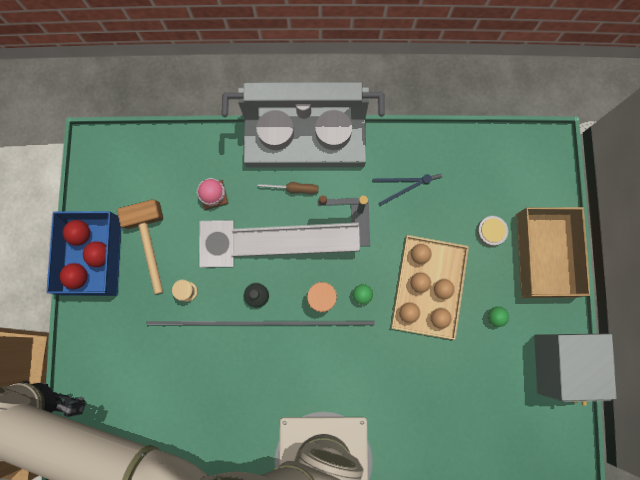

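View pics/scene0.png

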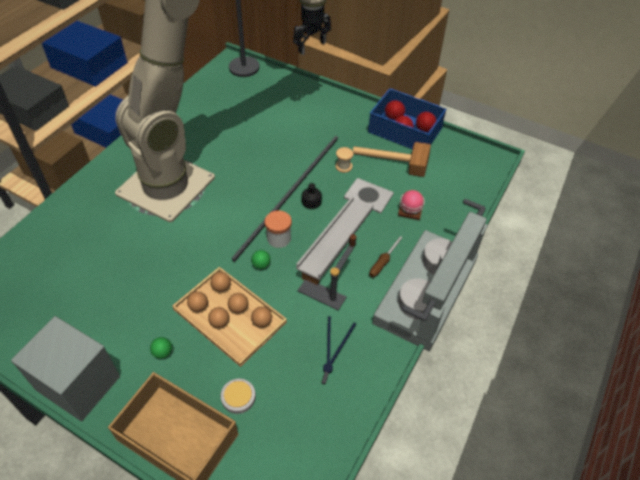

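The top view shows five brown cork cores in the tray: (421,254), (420,283), (444,289), (409,313) and (441,318). These could be confused with:
- **Cores:** the green balls at (363,295) and (498,316), the pink ball at (210,191) and the red balls in the blue bin. I choose the brown ones in the tray.
- **Weight:** the spool at (184,291) and the canister at (321,297). I choose the black dome with a stud at (256,294).

The disc is at (217,243), the keeper knob at (323,200) and the post at (363,203).

```bash
python3 - <<'E'
from h import *
f=np.load("top0.npy",allow_pickle=True).item(); P=pts(f); im=f["frame"]
hsv=cv2.cvtColor(im,cv2.COLOR_RGB2HSV)
for n,(u,v),z in [("disc",(217,243),.01),("weightstud",(255,293),.076),("knob",(323,200),.13),("post",(363,203),.15),("spool",(184,291),.062),("canister",(321,297),.084),("greenA",(363,295),.028),("greenB",(498,316),.028),("pink",(210,191),.08),("malletend",(157,292),.02),("awlhandle",(317,188),.02)]:
    print(n,onplane(f,[(u,v)],z)[0].round(3),"depth",P[v,u].round(3))
# cores by depth: blobs higher than .04 in tray zone
m=((P[...,2]>.035)&(P[...,2]<.09)&(P[...,1]<-.08)&(P[...,1]>-.45)&(P[...,0]>.3)&(P[...,0]<.75)&(hsv[...,0]<25)).astype(np.uint8)
m[:, :395]=0
n,l,s,c=cv2.connectedComponentsWithStats(m)
for i in range(1,n):
    if s[i,4]>40:
        p=P[l==i]; A=np.c_[2*p,np.ones(len(p))];x=np.linalg.lstsq(A,(p**2).sum(1),rcond=None)[0]
        print("core",c[i].round(1),s[i,4],onplane(f,[c[i]],.045)[0].round(3),"sph",x[:3].round(3),"r",np.sqrt(x[3]+x[:3]@x[:3]).round(3),"max",p[:,2].max().round(3))
# lane: points with gray, walls
g=(hsv[...,1]<40)&(P[...,0]>.38)&(P[...,0]<.62)&(P[...,1]>-.15)&(P[...,1]<.33)&(P[...,2]>.005)&(P[...,2]<.09)
q=P[g]; print("gray",len(q))
for y in np.arange(-.08,.32,.02):
    s=q[abs(q[:,1]-y)<.008]
    if len(s)>4: print(round(y,2),len(s),"x",s[:,0].min().round(3),s[:,0].max().round(3),"z",np.median(s[:,2]).round(3),s[:,2].max().round(3))
# disc
d=cv2.inRange(im,(70,70,70),(135,135,135));d[:,:200]=0;d[:,232:]=0;d[:225]=0;d[262:]=0
M=cv2.moments(d,True);print("disc c",M["m10"]/M["m00"],M["m01"]/M["m00"],M["m00"])
cv2.imwrite("pics/crop.png",cv2.resize(cv2.cvtColor(im[170:350,170:480],cv2.COLOR_RGB2BGR),None,fx=2.5,fy=2.5,interpolation=3))
E
```

```text
disc [0.585 0.293 0.01 ] depth [0.585 0.293 0.01 ]
weightstud [0.442 0.177 0.076] depth [0.442 0.177 0.071]
knob [ 0.678 -0.001  0.13 ] depth [ 0.67  -0.001  0.163]
post [ 0.665 -0.103  0.15 ] depth [ 0.668 -0.104  0.137]
spool [0.448 0.367 0.062] depth [0.448 0.367 0.064]
canister [0.431 0.004 0.084] depth [0.431 0.004 0.083]
greenA [ 0.439 -0.109  0.028] depth [ 0.438 -0.107  0.049]
greenB [ 0.381 -0.474  0.028] depth [ 0.38  -0.465  0.057]
pink [0.716 0.303 0.08 ] depth [0.716 0.303 0.079]
malletend [0.448 0.453 0.02 ] depth [0.448 0.452 0.022]
awlhandle [0.739 0.015 0.02 ] depth [0.736 0.015 0.032]
core [421.  253.7] 327 [ 0.549 -0.266  0.045] sph [ 0.55  -0.267  0.036] r 0.026 max 0.071
core [420.6 282.6] 335 [ 0.471 -0.263  0.045] sph [ 0.472 -0.264  0.036] r 0.026 max 0.066
core [444.1 288.5] 304 [ 0.455 -0.326  0.045] sph [ 0.455 -0.327  0.037] r 0.025 max 0.066
core [409.5 312.2] 329 [ 0.392 -0.231  0.045] sph [ 0.393 -0.232  0.037] r 0.025 max 0.065
core [440.7 317.5] 325 [ 0.377 -0.314  0.045] sph [ 0.378 -0.315  0.037] r 0.025 max 0.066
gray 4638
-0.08 143 x 0.554 0.619 z 0.056 0.078
-0.06 144 x 0.554 0.619 z 0.054 0.073
-0.04 143 x 0.554 0.62 z 0.051 0.072
-0.02 140 x 0.553 0.619 z 0.048 0.068
0.0 145 x 0.553 0.62 z 0.045 0.065
0.02 147 x 0.552 0.62 z 0.043 0.063
0.04 153 x 0.552 0.62 z 0.039 0.06
0.06 151 x 0.551 0.62 z 0.037 0.056
0.08 152 x 0.551 0.62 z 0.034 0.054
0.1 139 x 0.55 0.62 z 0.032 0.054
0.12 151 x 0.55 0.62 z 0.029 0.047
0.14 154 x 0.55 0.62 z 0.026 0.044
0.16 262 x 0.415 0.62 z 0.03 0.053
0.18 291 x 0.412 0.62 z 0.035 0.082
0.2 227 x 0.415 0.619 z 0.021 0.079
0.22 140 x 0.549 0.619 z 0.015 0.035
0.24 142 x 0.521 0.619 z 0.012 0.031
0.26 189 x 0.52 0.619 z 0.009 0.022
0.28 186 x 0.521 0.619 z 0.01 0.018
0.3 184 x 0.521 0.62 z 0.01 0.018
disc c 216.9635922330097 243.0509708737864 412.0
```

View pics/crop.png

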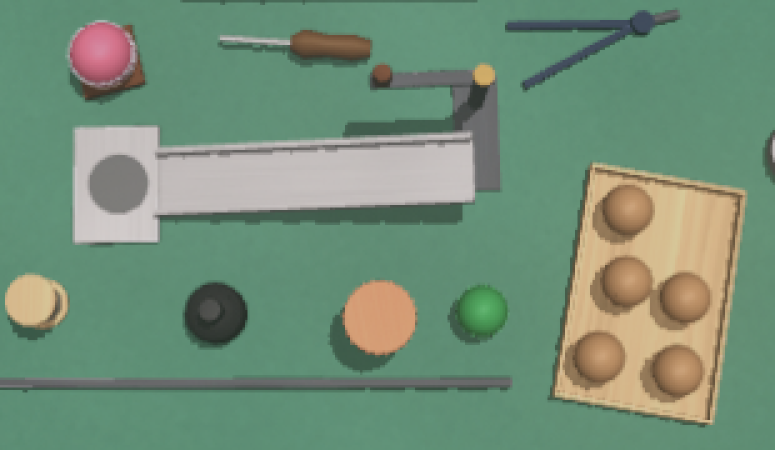

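```bash
python3 - <<'E'
from h import *
for n in("top","scene"):
    f=np.load(n+"0.npy",allow_pickle=True).item(); P=pts(f); X,Y,Z=P[...,0],P[...,1],P[...,2]
    r=(X>.53)&(X<.645)&(Y>-.09)&(Y<.23)
    fl=r&(abs(X-.588)<.02); A=np.c_[Y[fl],np.ones(fl.sum())];c=np.linalg.lstsq(A,Z[fl],rcond=None)[0];print(n,"floor slope deg",np.degrees(np.arctan(c[0])),c, "z at .248",c@[.248,1])
    h=Z-(c[0]*Y+c[1])
    for nm,s in(("lo",X<.575),("hi",X>.6)):
        k=r&s&(h>.010)&(h<.02); print(nm,k.sum(),np.polyfit(Y[k],X[k],1), "at mid",X[k].mean(),Y[k].mean())
    a=(Z>.006)&(Z<.014)&(X>.5)&(X<.66)&(Y>.255)&(Y<.36)
    print("apron",cv2.minAreaRect((P[a][:,:2]*1000).astype(np.float32)))
    ar=(Z>.115)&(Z<.135)&(X>.62)&(X<.72)&(Y>-.13)&(Y<.05); print("arm",ar.sum(),P[ar].min(0),P[ar].max(0),np.polyfit(P[ar][:,1],P[ar][:,0],1))
    kn=(Z>.135)&(Z<.17)&(X>.62)&(X<.72)&(Y>-.15)&(Y<.05); 
    for nm,s in(("knob",Y>-.04),("post",Y<-.06)): print(nm,(kn&s).sum(),np.median(P[kn&s],0),P[kn&s].max(0),P[kn&s].min(0))
    w=(Z>.055)&(Z<.09)&(X>.41)&(X<.47)&(Y>.14)&(Y<.21);print("stud",w.sum(),P[w].mean(0),P[w].min(0),P[w].max(0))
E
```

```text
top floor slope deg -7.979931886891295 [-0.14018368  0.0445632 ] z at .248 0.00979764888207519
lo 267 [-0.01954221  0.55567282] at mid 0.5543564520796816 0.0673600930169048
hi 265 [-0.02040452  0.62342851] at mid 0.6221924304492874 0.06057859134502263
apron ((580.9599609375, 307.0330810546875), (157.87184143066406, 104.0577621459961), 0.0037502048071473837)
arm 253 [ 0.66364114 -0.11532924  0.11551601] [0.68766777 0.01155232 0.13486589] [-0.04579897  0.671218  ]
knob 68 [0.66961987 0.00110898 0.16387729] [0.68027531 0.00886152 0.16996509] [ 0.6626819  -0.03219556  0.13511397]
post 36 [ 0.67771012 -0.10415268  0.13711438] [ 0.68690537 -0.07851214  0.14153484] [ 0.66805961 -0.11457305  0.13516502]
stud 74 [0.43986135 0.180826   0.07472697] [0.42875706 0.16967943 0.05564184] [0.45034376 0.19537316 0.08188894]
scene floor slope deg -5.296813355185469 [-0.0927111   0.04209932] z at .248 0.01910696605358775
lo 178 [-0.03740269  0.56047996] at mid 0.5590017346815936 0.0395219621485014
hi 177 [0.01807393 0.62139741] at mid 0.6222180165611337 0.04540256411340798
apron ((579.8112182617188, 307.4027099609375), (159.42124938964844, 104.72270965576172), 0.052998218685388565)
arm 179 [ 0.66666086 -0.11571317  0.1150985 ] [0.68834541 0.01431755 0.13483527] [-0.03864524  0.67536589]
knob 94 [ 0.6761472  -0.00387448  0.15619665] [0.68379828 0.0131922  0.16983586] [ 0.66509687 -0.03719019  0.13507748]
post 51 [ 0.67979498 -0.10059395  0.13744429] [ 0.68976884 -0.06096156  0.14416734] [ 0.66895149 -0.1156543   0.13501254]
stud 72 [0.44391555 0.17934489 0.07209148] [0.43101612 0.16241414 0.05506385] [0.45481952 0.1940074  0.08496633]
```

```bash
python3 - <<'E'
from h import *
print(bot.tip_reach,[a for a in dir(bot) if a[0]!='_'])
f=np.load("wrist0.npy",allow_pickle=True).item()
o={"orientation":[0,0,0],"tcp_pos":[0,0,0]}
P=pts(f,o);m=(f["z_map"]>0)&(P[...,2]<.1)
p=P[m];v,u=np.where(m);print(len(p),p.min(0),p.max(0),u.min(),u.max(),v.min(),v.max())
for s in(p[:,1]<0,p[:,1]>0):
    if s.any(): print(np.percentile(p[s],[1,50,99],axis=0).round(4))
o=get_obs();print(o["tcp_pos"],o["orientation"])
E
```

```text
0.025 ['MotionError', 'hand_in', 'tip_reach']
58440 [-0.01229831 -0.07292963 -0.07199429] [0.02204878 0.07688148 0.01291982] 0 639 304 479
[[-0.0087 -0.0695 -0.07  ]
 [ 0.012  -0.0409 -0.0486]
 [ 0.0204 -0.0011  0.006 ]]
[[-0.0083  0.0012 -0.07  ]
 [ 0.0121  0.0451 -0.05  ]
 [ 0.0203  0.0739  0.0059]]
[0.1975932  0.59269871 0.25572731] [-1.79942717e+02  3.18891273e-03  1.61563351e+02]
```

View pics/wrist0.png

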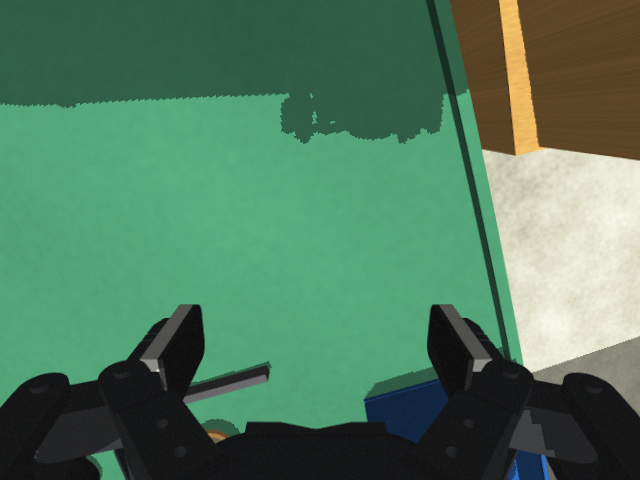

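```bash
cat >> h.py <<'E'
def go(*targets):
    o=get_obs();M=R.from_euler('xyz',o["orientation"],degrees=True)
    print("t",round(o["time_s"],1),"at",np.round(o["tcp_pos"],4),np.round(o["orientation"],1),"w",round(float(o["gripper_width"]),2),"F",np.round(o["force"],1))
    for x,y,z,yaw in targets:
        w=(M.inv()*R.from_euler('xyz',[180,0,yaw],degrees=True)).as_rotvec()
        d=M.inv().apply(np.array([x,y,z])-o["tcp_pos"])*100
        print((x,y,z,yaw),"turn",w.round(3),"shift",d.round(2),"cm")
E
python3 -c "
from h import *
go((.441,.178,.18,90))"
```

```text
t 0.1 at [0.1976 0.5927 0.2557] [-179.9    0.   161.6] w 1.0 F [-0.4 -1.1 -0.1]
(0.441, 0.178, 0.18, 90) turn [-1.000e-03  1.000e-03  1.249e+00] shift [-36.21 -31.64   7.61] cm
```

Emit:
play_rows --moves '[[[0, 0, 1.249], [-36.2, -31.6, 7.6], 1], [[0, 0, 1.249], [-36.2, -31.6, 7.6], 1], [[0, 0, 1.249], [-36.2, -31.6, 7.6], 1], [[0, 0, 1.249], [-36.2, -31.6, 7.6], 1], [[0, 0, 1.249], [-36.2, -31.6, 7.6], 1], [[0, 0, 1.249], [-36.2, -31.6, 7.6], 1], [[0, 0, 1.249], [-36.2, -31.6, 7.6], 1], [[0, 0, 1.249], [-36.2, -31.6, 7.6], 1], [[0, 0, 1.249], [-36.2, -31.6, 7.6], 1], [[0, 0, 1.249], [-36.2, -31.6, 7.6], 1], [[0, 0, 1.249], [-36.2, -31.6, 7.6], 1], [[0, 0, 1.249], [-36.2, -31.6, 7.6], 1], [[0, 0, 1.249], [-36.2, -31.6, 7.6], 1], [[0, 0, 1.249], [-36.2, -31.6, 7.6], 1], [[0, 0, 1.249], [-36.2, -31.6, 7.6], 1], [[0, 0, 1.249], [-36.2, -31.6, 7.6], 1]]'

```text
time_s: 1.75
tcp_pos: [0.4409, 0.1792, 0.1804]
orientation: [180.0, -0.0, 90.1]
force: [-0.5, 1.2, 1.0]
gripper_width: 0.999
grip_force: 0.0
```

```bash
cat >> h.py <<'E'
def wlook(name):
    o=get_obs();f=grab_frame("wrist");save(f,name);return f,o,pts(f,o)
E
python3 - <<'E'
from h import *
f,o,P=wlook("w1")
m=(P[...,2]>.066)&(P[...,2]<.085)&(abs(P[...,0]-.441)<.035)&(abs(P[...,1]-.178)<.035)
v,u=np.where(m);print(m.sum(),P[m].min(0),P[m].max(0),u.mean(),v.mean(),np.median(P[m],0))
go((.441,.178,.075,90))
E
```

```text
1282 [0.42814148 0.17214902 0.06629954] [0.45162616 0.19564429 0.07841631] 314.20358814352574 242.3510140405616 [0.4398402  0.18507839 0.07621905]
t 1.8 at [0.441  0.1791 0.1804] [180.   -0.   90.1] w 1.0 F [0.8 0.6 0.6]
(0.441, 0.178, 0.075, 90) turn [ 0.    -0.     0.001] shift [-0.11  0.   10.54] cm
```

View pics/w1.png

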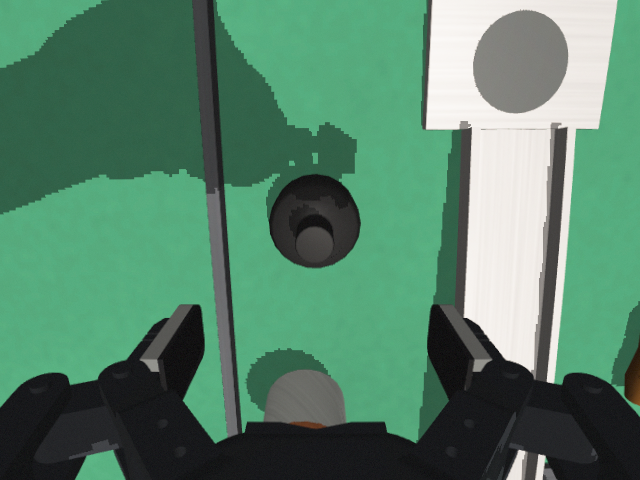

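```bash
python3 - <<'E'
from h import *
im=cv2.imread("pics/w1.png");d=cv2.inRange(im,(70,70,70),(150,150,150));d[:,:440]=0;d[:,610:]=0;d[125:]=0
c=max(cv2.findContours(d,0,1)[0],key=cv2.contourArea);e=cv2.fitEllipse(c);print(e)
o=get_obs();f=grab_frame("wrist")
print("disc",onplane(f,[e[0]],.01,o),"stud",onplane(f,[(314.5,244)],.076,o))
go((.440,.184,.072,90))
E
```

```text
((520.293212890625, 61.283836364746094), (90.61198425292969, 103.9419937133789), 26.26597785949707)
disc [[0.58370481 0.29696976 0.01      ]] stud [[0.44015237 0.18383397 0.076     ]]
t 1.9 at [0.441  0.179  0.1804] [180.  -0.  90.] w 1.0 F [ 0.   1.3 -0.5]
(0.44, 0.184, 0.072, 90) turn [ 0.    -0.     0.001] shift [ 0.5  -0.11 10.84] cm
```

Emit:
play_rows --moves '[[[0, 0, 0], [0.5, -0.1, 4], 1], [[0, 0, 0], [0.5, -0.1, 7], 1], [[0, 0, 0], [0.5, -0.1, 9.5], 1], [[0, 0, 0], [0.5, -0.1, 10.8], 1], [[0, 0, 0], [0.5, -0.1, 10.8], 1], [[0, 0, 0], [0.5, -0.1, 10.8], 0.1], [[0, 0, 0], [0.5, -0.1, 10.8], 0.1], [[0, 0, 0], [0.5, -0.1, 10.8], 0.1], [[0, 0, 0], [0.5, -0.1, 10.8], 0.1], [[0, 0, 0], [0.5, -0.1, 10.8], 0.1], [[0, 0, 0], [0.5, -0.1, 10.8], 0.1], [[0, 0, 0], [0.5, -0.1, 10.8], 0.1], [[0, 0, 0], [0.5, -0.1, 10.8], 0.1], [[0, 0, 0], [0.5, -0.1, 10.8], 0.1], [[0, 0, 0], [0.5, -0.1, 9.8], 0.1], [[0, 0, 0], [0.5, -0.1, 6.8], 0.1], [[0, 0, 0], [0.5, -0.1, 2], 0.1], [[0, 0, 0], [0.5, -0.1, 2], 0.1]]'

```text
time_s: 3.65
tcp_pos: [0.4427, 0.1847, 0.1659]
orientation: [179.6, -0.3, 90.0]
force: [1.2, 0.2, -6.9]
gripper_width: 0.26
grip_force: 63.1
```

```bash
python3 - <<'E'
from h import *
f,o,P=wlook("w2")
im=f["frame"];d=cv2.inRange(im,(70,70,70),(150,150,150));d[:,:440]=0
cs=[c for c in cv2.findContours(d,0,1)[0] if cv2.contourArea(c)>2000]
for c in cs: print(cv2.contourArea(c),cv2.boundingRect(c),onplane(f,[cv2.fitEllipse(c)[0]],.01,o))
go((.584,.296,.160,90),(.584,.296,.085,90))
E
```

```text
7972.5 (476, 15, 98, 107) [[0.58359689 0.29714174 0.01      ]]
t 3.7 at [0.4413 0.1843 0.1629] [179.8  -0.2  90. ] w 0.26 F [ 0.6 -0.2 -8.4]
(0.584, 0.296, 0.16, 90) turn [ 0.004 -0.003 -0.   ] shift [11.17 14.26  0.38] cm
(0.584, 0.296, 0.085, 90) turn [ 0.004 -0.003 -0.   ] shift [11.15 14.23  7.88] cm
```

View pics/w2.png

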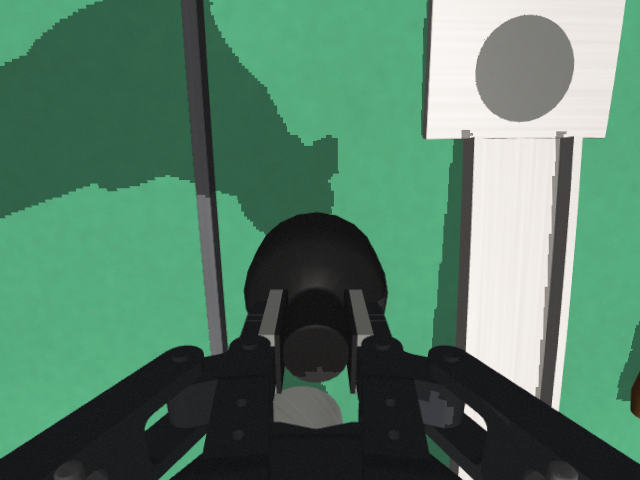

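Emit:
play_rows --moves '[[[0, 0, 0], [3, 4, 0], 0.1], [[0, 0, 0], [6, 8, 0], 0.1], [[0, 0, 0], [9, 12, 0], 0.1], [[0, 0, 0], [11.2, 14.25, 0], 0.1], [[0, 0, 0], [11.2, 14.25, 0], 0.1], [[0, 0, 0], [11.2, 14.25, 0], 0.1], [[0, 0, 0], [11.2, 14.25, 2], 0.1], [[0, 0, 0], [11.2, 14.25, 4], 0.1], [[0, 0, 0], [11.2, 14.25, 5.5], 0.1], [[0, 0, 0], [11.2, 14.25, 6.5], 0.1], [[0, 0, 0], [11.2, 14.25, 6.9], 0.1], [[0, 0, 0], [11.2, 14.25, 6.9], 0.1], [[0, 0, 0], [11.2, 14.25, 6.9], 0.1]]'

```text
time_s: 5.0
tcp_pos: [0.5831, 0.2958, 0.0921]
orientation: [179.9, -0.0, 90.0]
force: [-0.0, -0.2, -7.4]
gripper_width: 0.263
grip_force: 64.6
```

```bash
python3 - <<'E'
from h import *
go((.584,.296,.083,90))
E
```

```text
t 5.0 at [0.5831 0.2958 0.0921] [179.9  -0.   90. ] w 0.26 F [-0.  -0.2 -7.4]
(0.584, 0.296, 0.083, 90) turn [ 0.001 -0.001 -0.   ] shift [0.01 0.09 0.91] cm
```

Emit:
play_rows --moves '[[[0, 0, 0], [0, 0, 0.5], 0.1], [[0, 0, 0], [0, 0, 0.8], 0.1], [[0, 0, 0], [0, 0, 0.95], 0.1], [[0, 0, 0], [0, 0, 1.05], 0.1], [[0, 0, 0], [0, 0, 1.05], 0.1], [[0, 0, 0], [0, 0, 1.05], 0.1]]'

```text
time_s: 5.6
tcp_pos: [0.583, 0.2959, 0.0833]
orientation: [180.0, -0.1, 90.0]
force: [-8.1, -3.4, 14.0]
gripper_width: 0.266
grip_force: 67.8
```

Emit:
play_rows --moves '[[[0, 0, 0], [0, 0, -0.1], 0.1], [[0, 0, 0], [0, 0, -0.1], 0.5], [[0, 0, 0], [0, 0, -0.1], 0.8], [[0, 0, 0], [0, 0, -0.1], 1], [[0, 0, 0], [0, 0, -0.1], 1], [[0, 0, 0], [0, 0, -0.1], 1], [[0, 0, 0], [0, 0, -0.1], 1], [[0, 0, 0], [0, 0, -2], 1], [[0, 0, 0], [0, 0, -5], 1], [[0, 0, 0], [0, 0, -10], 1], [[0, 0, 0], [0, 0, -12], 1], [[0, 0, 0], [0, 0, -12], 1]]'

```text
time_s: 6.8
tcp_pos: [0.5843, 0.2963, 0.205]
orientation: [179.7, -0.2, 90.0]
force: [0.2, 0.1, -0.5]
gripper_width: 1.003
grip_force: 0.0
```

```bash
python3 - <<'E'
from h import *
f,o,P=wlook("w3")
im=f["frame"]
m=(P[...,2]>.082)&(P[...,2]<.095)&(abs(P[...,0]-.584)<.04)&(abs(P[...,1]-.296)<.04)
print("stud",m.sum(),P[m].min(0),P[m].max(0))
f=grab_frame("top");P=pts(f);hsv=cv2.cvtColor(f["frame"],cv2.COLOR_RGB2HSV)
m=((P[...,2]>.035)&(P[...,2]<.09)&(P[...,0]>.3)&(P[...,0]<.75)&(hsv[...,0]<25)).astype(np.uint8);m[:,:395]=0;m[:,480:]=0
n,l,s,c=cv2.connectedComponentsWithStats(m)
for i in range(1,n):
    if s[i,4]>100:print(c[i].round(1),s[i,4],onplane(f,[c[i]],.045)[0].round(3))
go((.55,-.267,.2,180))
E
```

```text
stud 1043 [0.57143595 0.28408357 0.08208713] [0.59473974 0.30769497 0.0882586 ]
[420.9 253.8] 330 [ 0.549 -0.266  0.045]
[420.5 282.5] 335 [ 0.471 -0.263  0.045]
[444.1 288.5] 302 [ 0.455 -0.326  0.045]
[409.5 312.2] 329 [ 0.392 -0.231  0.045]
[440.7 317.4] 319 [ 0.378 -0.314  0.045]
t 6.9 at [0.5826 0.2957 0.2006] [180.  -0.  90.] w 1.0 F [-1.4 -0.6 -0.6]
(0.55, -0.267, 0.2, 180) turn [ 0.    -0.    -1.571] shift [-5.627e+01 -3.260e+00  5.000e-02] cm
```

View pics/w3.png

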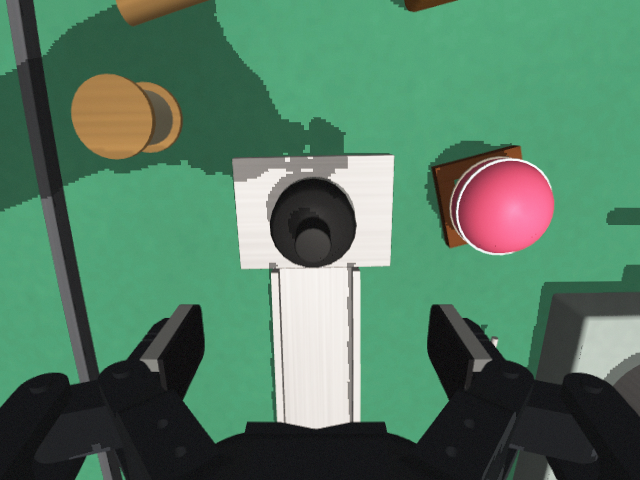

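Emit:
play_rows --moves '[[[0, 0, -1.571], [-56.3, -3.3, 0], 1], [[0, 0, -1.571], [-56.3, -3.3, 0], 1], [[0, 0, -1.571], [-56.3, -3.3, 0], 1], [[0, 0, -1.571], [-56.3, -3.3, 0], 1], [[0, 0, -1.571], [-56.3, -3.3, 0], 1], [[0, 0, -1.571], [-56.3, -3.3, 0], 1], [[0, 0, -1.571], [-56.3, -3.3, 0], 1], [[0, 0, -1.571], [-56.3, -3.3, 0], 1], [[0, 0, -1.571], [-56.3, -3.3, 0], 1], [[0, 0, -1.571], [-56.3, -3.3, 0], 1], [[0, 0, -1.571], [-56.3, -3.3, 0], 1], [[0, 0, -1.571], [-56.3, -3.3, 0], 1], [[0, 0, -1.571], [-56.3, -3.3, 0], 1], [[0, 0, -1.571], [-56.3, -3.3, 0], 1], [[0, 0, -1.571], [-56.3, -3.3, 0], 1], [[0, 0, -1.571], [-56.3, -3.3, 0], 1]]'

```text
time_s: 8.5
tcp_pos: [0.55, -0.2655, 0.2001]
orientation: [179.9, -0.0, -179.9]
force: [1.4, 0.0, -0.0]
gripper_width: 1.0
grip_force: 0.0
```

```bash
cat >> h.py <<'E'
def balls(f,o=None):
    P=pts(f,o);hsv=cv2.cvtColor(f["frame"],cv2.COLOR_RGB2HSV)
    m=((P[...,2]>.03)&(P[...,2]<.09)&(P[...,0]>.3)&(P[...,0]<.65)&(P[...,1]<-.13)&(P[...,1]>-.45)&(hsv[...,0]<25)&(hsv[...,1]>70)&(f["z_map"]>.15)).astype(np.uint8)
    n,l,s,c=cv2.connectedComponentsWithStats(cv2.morphologyEx(m,cv2.MORPH_OPEN,np.ones((3,3))))
    out=[]
    for i in range(1,n):
        if s[i,4]>150:
            p=P[l==i]; A=np.c_[2*p,np.ones(len(p))];x=np.linalg.lstsq(A,(p**2).sum(1),rcond=None)[0]
            out.append(x[:3]);print(c[i].round(),s[i,4],"sph",x[:3].round(4),"r",np.sqrt(x[3]+x[:3]@x[:3]).round(4))
    return out
E
python3 - <<'E'
from h import *
f,o,P=wlook("w4");balls(f,o);go((.55,-.267,.042,180))
E
```

```text
[239.   3.] 313 sph [ 0.3773 -0.3138  0.0342] r 0.0259
[367.  14.] 2093 sph [ 0.3913 -0.2294  0.0338] r 0.0272
[226.  86.] 5505 sph [ 0.4537 -0.3244  0.0338] r 0.0274
[318. 113.] 5276 sph [ 0.4716 -0.2614  0.0334] r 0.0278
[313. 222.] 4294 sph [ 0.5502 -0.2648  0.0335] r 0.0277
t 8.6 at [ 0.55   -0.2657  0.2004] [ 180.    -0.  -179.9] w 1.0 F [-0.7 -0.  -0.8]
(0.55, -0.267, 0.042, 180) turn [ 0.001 -0.     0.002] shift [-0.   -0.14 15.84] cm
```

View pics/w4.png

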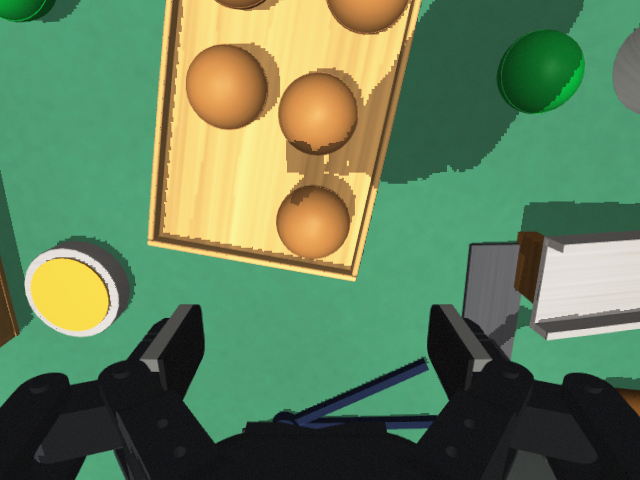

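Emit:
play_rows --moves '[[[0, 0, 0], [0, 0.1, 5], 1], [[0, 0, 0], [0, 0.1, 9], 1], [[0, 0, 0], [0, 0.1, 12.5], 1], [[0, 0, 0], [0, 0.1, 15], 1], [[0, 0, 0], [0, 0.1, 15.6], 1], [[0, 0, 0], [0, 0.1, 15.6], 1], [[0, 0, 0], [0, 0.1, 15.6], 0.8], [[0, 0, 0], [0, 0.1, 15.6], 0.75], [[0, 0, 0], [0, 0.1, 15.6], 0.7], [[0, 0, 0], [0, 0.1, 15.6], 0.67], [[0, 0, 0], [0, 0.1, 15.6], 0.66], [[0, 0, 0], [0, 0.1, 15.6], 0.65], [[0, 0, 0], [0, 0.1, 15.6], 0.65]]'

```text
time_s: 9.85
tcp_pos: [0.5498, -0.2664, 0.045]
orientation: [-180.0, 0.0, -180.0]
force: [-1.1, -0.5, 2.9]
gripper_width: 0.651
grip_force: 3.5
```

Emit:
play_rows --moves '[[[0, 0, 0], [0, 0, 0], 0.64], [[0, 0, 0], [0, 0, 0], 0.635], [[0, 0, 0], [0, 0, 0], 0.635], [[0, 0, 0], [0, 0, 0], 0.635]]'

```text
time_s: 10.25
tcp_pos: [0.55, -0.2664, 0.0452]
orientation: [-180.0, 0.0, -180.0]
force: [-0.3, 0.6, 4.8]
gripper_width: 0.637
grip_force: 22.9
```

Emit:
play_rows --moves '[[[0, 0, 0], [0, 0, -1], 0.635], [[0, 0, 0], [0, 0, -3], 0.635], [[0, 0, 0], [0, 0, -6], 0.635], [[0, 0, 0], [0, 0, -10], 0.635], [[0, 0, 0], [0, 0, -15.5], 0.635], [[0, 0, 0], [0, 0, -15.5], 0.635], [[0, 0, 0], [0, 0, -15.5], 0.635]]'

```text
time_s: 10.95
tcp_pos: [0.5502, -0.2667, 0.2016]
orientation: [-180.0, 0.2, -180.0]
force: [0.1, 0.4, -2.5]
gripper_width: 0.639
grip_force: 23.1
```

```bash
python3 - <<'E'
from h import *
o=get_obs();print(o["grip_force"])
f,o,P=wlook("w5");balls(f,o)
go((.5855,.225,.20,90),(.5855,.225,.056,90))
E
```

```text
23.068753480911255
[241.   3.] 285 sph [ 0.3772 -0.3139  0.034 ] r 0.0261
[368.  13.] 1988 sph [ 0.3912 -0.2294  0.0339] r 0.0273
[228.  86.] 5460 sph [ 0.4537 -0.3244  0.0338] r 0.0275
[320. 112.] 5261 sph [ 0.4716 -0.2614  0.0334] r 0.0278
t 11.0 at [ 0.5494 -0.2662  0.1997] [ 180.    0. -180.] w 0.64 F [-0.6 -0.  -1.3]
(0.5855, 0.225, 0.2, 90) turn [ 0.    -0.     1.571] shift [-3.620e+00  4.912e+01 -2.000e-02] cm
(0.5855, 0.225, 0.056, 90) turn [ 0.    -0.     1.571] shift [-3.62 49.11 14.38] cm
```

View pics/w5.png

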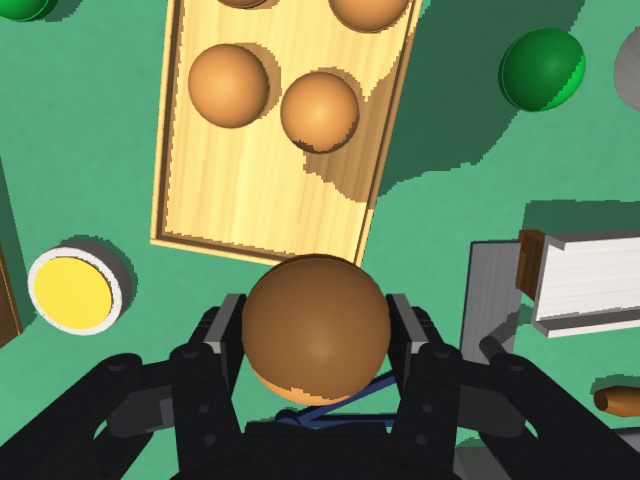

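Emit:
play_rows --moves '[[[0, 0, 0.1], [-0.5, 3, 0], 0.635], [[0, 0, 1.571], [-3.6, 49.1, 0], 0.635], [[0, 0, 1.571], [-3.6, 49.1, 0], 0.635], [[0, 0, 1.571], [-3.6, 49.1, 0], 0.635], [[0, 0, 1.571], [-3.6, 49.1, 0], 0.635], [[0, 0, 1.571], [-3.6, 49.1, 0], 0.635], [[0, 0, 1.571], [-3.6, 49.1, 0], 0.635], [[0, 0, 1.571], [-3.6, 49.1, 0], 0.635], [[0, 0, 1.571], [-3.6, 49.1, 0], 0.635], [[0, 0, 1.571], [-3.6, 49.1, 0], 0.635], [[0, 0, 1.571], [-3.6, 49.1, 0], 0.635], [[0, 0, 1.571], [-3.6, 49.1, 0], 0.635], [[0, 0, 1.571], [-3.6, 49.1, 0], 0.635], [[0, 0, 1.571], [-3.6, 49.1, 0], 0.635], [[0, 0, 1.571], [-3.6, 49.1, 5], 0.635], [[0, 0, 1.571], [-3.6, 49.1, 9], 0.635], [[0, 0, 1.571], [-3.6, 49.1, 12], 0.635], [[0, 0, 1.571], [-3.6, 49.1, 13], 0.635], [[0, 0, 1.571], [-3.6, 49.1, 13], 0.635], [[0, 0, 1.571], [-3.6, 49.1, 13], 0.635]]'

```text
time_s: 13.0
tcp_pos: [0.5866, 0.2243, 0.0714]
orientation: [179.9, -0.0, 90.0]
force: [-0.5, -0.3, -0.4]
gripper_width: 0.637
grip_force: 23.0
```

```bash
python3 - <<'E'
from h import *
f,o,P=wlook("w6");print(get_obs()["grip_force"])
go((.5855,.225,.055,90))
E
```

```text
23.037062287330627
t 13.1 at [0.5868 0.2246 0.0718] [ 1.799e+02 -1.000e-01  9.000e+01] w 0.64 F [-0.8  0.2 -0.4]
(0.5855, 0.225, 0.055, 90) turn [ 0.003 -0.001 -0.   ] shift [ 0.03 -0.13  1.68] cm
```

View pics/w6.png

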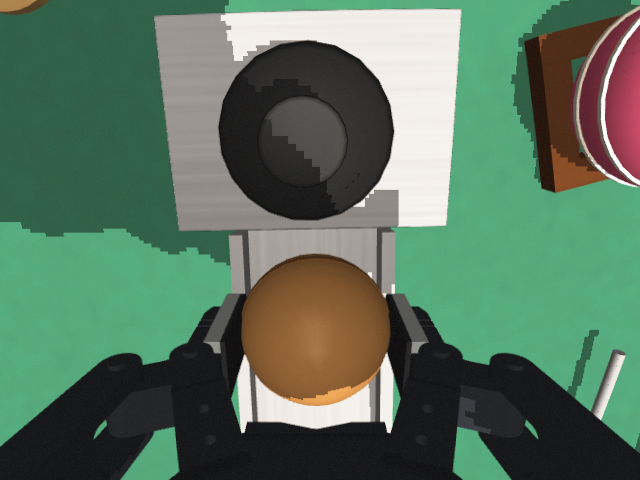

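Emit:
play_rows --moves '[[[0, 0, 0], [0, -0.1, 0.8], 0.635], [[0, 0, 0], [0, -0.1, 1.3], 0.635], [[0, 0, 0], [0, -0.1, 1.6], 0.635], [[0, 0, 0], [0, -0.1, 1.6], 0.635], [[0, 0, 0], [0, -0.1, 1.6], 0.635]]'

```text
time_s: 13.55
tcp_pos: [0.5844, 0.2249, 0.054]
orientation: [-180.0, -0.0, 90.0]
force: [-2.2, -0.3, 2.6]
gripper_width: 0.64
grip_force: 23.3
```

Emit:
play_rows --moves '[[[0, 0, 0], [0, 0, 0], 0.66], [[0, 0, 0], [0, 0, 0], 0.7], [[0, 0, 0], [0, 0, 0], 0.85], [[0, 0, 0], [0, 0, 0], 1], [[0, 0, 0], [0, 0, 0], 1], [[0, 0, 0], [0, 0, -3], 1], [[0, 0, 0], [0, 0, -8], 1], [[0, 0, 0], [0, 0, -13], 1], [[0, 0, 0], [0, 0, -14.5], 1], [[0, 0, 0], [0, 0, -14.5], 1]]'

```text
time_s: 14.55
tcp_pos: [0.5859, 0.2251, 0.202]
orientation: [179.7, -0.2, 90.0]
force: [-0.7, -0.0, -0.4]
gripper_width: 0.999
grip_force: 0.0
```

```bash
cat >> h.py <<'E'
def lane(f,o=None):
    P=pts(f,o);hsv=cv2.cvtColor(f["frame"],cv2.COLOR_RGB2HSV)
    s=(.251-P[...,1]);h=P[...,2]-.010-.1405*s
    m=((h>.02)&(h<.07)&(abs(P[...,0]-.587)<.04)&(P[...,1]<.27)&(P[...,1]>-.12)&(f["z_map"]>.15)&(hsv[...,0]<25)&(hsv[...,1]>60)).astype(np.uint8)
    p=P[m>0]
    n,l,st,c=cv2.connectedComponentsWithStats(cv2.erode(m,np.ones((3,3))))
    for i in range(1,n):
        if st[i,4]>60:
            q=P[l==i];A=np.c_[2*q,np.ones(len(q))];x=np.linalg.lstsq(A,(q**2).sum(1),rcond=None)[0];print("laneball",st[i],x[:3].round(4),"y range",q[:,1].min().round(3),q[:,1].max().round(3))
    w=(P[...,2]>.08)&(P[...,2]<.095)&(abs(P[...,0]-.584)<.04)&(abs(P[...,1]-.296)<.04)
    if w.any(): print("stud",P[w].min(0).round(4),P[w].max(0).round(4))
E
python3 - <<'E'
from h import *
f,o,P=wlook("w7");lane(f,o)
balls(grab_frame("top"))
go((.4716,-.2625,.20,90))
E
```

```text
laneball [ 276  177   74   74 4119] [0.5841 0.2351 0.0412] y range 0.212 0.263
stud [0.5711 0.2837 0.0836] [0.5948 0.3078 0.0884]
[420. 283.] 340 sph [ 0.4712 -0.2636  0.0351] r 0.0262
[444. 289.] 317 sph [ 0.455  -0.3265  0.0379] r 0.0242
[409. 312.] 334 sph [ 0.3926 -0.2319  0.0361] r 0.0259
[441. 318.] 338 sph [ 0.3774 -0.3154  0.0356] r 0.0256
t 14.7 at [0.5841 0.2247 0.1979] [-180.    0.   90.] w 1.0 F [-0.1  0.5 -0.3]
(0.4716, -0.2625, 0.2, 90) turn [-0.001  0.     0.   ] shift [-48.72 -11.26  -0.19] cm
```

Emit:
play_rows --moves '[[[0, 0, 0], [-48.7, -11.2, 0], 1], [[0, 0, 0], [-48.7, -11.2, 0], 1], [[0, 0, 0], [-48.7, -11.2, 0], 1], [[0, 0, 0], [-48.7, -11.2, 0], 1], [[0, 0, 0], [-48.7, -11.2, 0], 1], [[0, 0, 0], [-48.7, -11.2, 0], 1], [[0, 0, 0], [-48.7, -11.2, 0], 1], [[0, 0, 0], [-48.7, -11.2, 0], 1], [[0, 0, 0], [-48.7, -11.2, 0], 1], [[0, 0, 0], [-48.7, -11.2, 0], 1], [[0, 0, 0], [-48.7, -11.2, 0], 1], [[0, 0, 0], [-48.7, -11.2, 0], 0.9], [[0, 0, 0], [-48.7, -11.2, 0], 0.87], [[0, 0, 0], [-48.7, -11.2, 0], 0.87]]'

```text
time_s: 16.05
tcp_pos: [0.4729, -0.2608, 0.198]
orientation: [-179.9, -0.0, 90.1]
force: [0.5, 0.2, 0.1]
gripper_width: 0.871
grip_force: 0.0
```

```bash
python3 - <<'E'
from h import *
f,o,P=wlook("w8");balls(f,o)
go((.4716,-.2614,.044,90))
E
```

```text
[204. 183.] 4750 sph [ 0.3906 -0.2293  0.0335] r 0.0278
[314. 226.] 4322 sph [ 0.4717 -0.2617  0.0335] r 0.0277
[191. 284.] 3162 sph [ 0.3754 -0.3133  0.0337] r 0.0275
[292. 302.] 3734 sph [ 0.4538 -0.3244  0.0334] r 0.0275
t 16.1 at [ 0.4729 -0.2609  0.1983] [-180.    -0.    90.1] w 0.87 F [ 0.6 -0.8 -0.3]
(0.4716, -0.2614, 0.044, 90) turn [-0.001 -0.001  0.002] shift [-0.06 -0.12 15.43] cm
```

Emit:
play_rows --moves '[[[0, 0, 0], [-0.1, -0.1, 5], 0.87], [[0, 0, 0], [-0.1, -0.1, 9], 0.87], [[0, 0, 0], [-0.1, -0.1, 12.5], 0.87], [[0, 0, 0], [-0.1, -0.1, 14.8], 0.87], [[0, 0, 0], [-0.1, -0.1, 15.4], 0.87], [[0, 0, 0], [-0.1, -0.1, 15.4], 0.87], [[0, 0, 0], [-0.1, -0.1, 15.4], 0.8], [[0, 0, 0], [-0.1, -0.1, 15.4], 0.75], [[0, 0, 0], [-0.1, -0.1, 15.4], 0.7], [[0, 0, 0], [-0.1, -0.1, 15.4], 0.67], [[0, 0, 0], [-0.1, -0.1, 15.4], 0.655], [[0, 0, 0], [-0.1, -0.1, 15.4], 0.645], [[0, 0, 0], [-0.1, -0.1, 15.4], 0.635], [[0, 0, 0], [-0.1, -0.1, 15.4], 0.635], [[0, 0, 0], [-0.1, -0.1, 15.4], 0.635]]'

```text
time_s: 17.6
tcp_pos: [0.4718, -0.2635, 0.0453]
orientation: [180.0, 0.0, 90.0]
force: [-2.5, 0.6, 5.6]
gripper_width: 0.64
grip_force: 22.9
```

Emit:
play_rows --moves '[[[0, 0, 0], [0, 0, -1], 0.635], [[0, 0, 0], [0, 0, -4], 0.635], [[0, 0, 0], [0, 0, -8.5], 0.635], [[0, 0, 0], [0, 0, -13], 0.635], [[0, 0, 0], [3, 0.8, -15], 0.635], [[0, 0, 0], [43, 11.5, -15], 0.635], [[0, 0, 0], [43, 11.5, -15], 0.635], [[0, 0, 0], [43, 11.5, -15], 0.635], [[0, 0, 0], [43, 11.5, -15], 0.635], [[0, 0, 0], [43, 11.5, -15], 0.635], [[0, 0, 0], [43, 11.5, -15], 0.635], [[0, 0, 0], [43, 11.5, -15], 0.635], [[0, 0, 0], [43, 11.5, -15], 0.635], [[0, 0, 0], [43, 11.5, -15], 0.635], [[0, 0, 0], [43, 11.5, -11], 0.635], [[0, 0, 0], [43, 11.5, -7], 0.635], [[0, 0, 0], [43, 11.5, -4], 0.635], [[0, 0, 0], [43, 11.5, -3], 0.635], [[0, 0, 0], [43, 11.5, -3], 0.635], [[0, 0, 0], [43, 11.5, -3], 0.635]]'

```text
time_s: 19.6
tcp_pos: [0.5875, 0.1667, 0.0765]
orientation: [179.9, -0.0, 90.0]
force: [0.6, -0.7, -0.2]
gripper_width: 0.638
grip_force: 23.0
```

```bash
python3 - <<'E'
from h import *
f,o,P=wlook("w9")
m=(f["z_map"]>0)&(f["z_map"]<.16)&(cv2.cvtColor(f["frame"],cv2.COLOR_RGB2HSV)[...,1]>70)&(abs(P[...,0]-o["tcp_pos"][0])<.03)&(P[...,2]<.13)
q=P[m];A=np.c_[2*q,np.ones(len(q))];print(len(q),"held",np.linalg.lstsq(A,(q**2).sum(1),rcond=None)[0][:3].round(4))
go((.5866,.166,.063,90))
E
```

```text
35217 held [0.5861 0.2104 0.0809]
t 19.6 at [0.5877 0.1668 0.0769] [ 1.798e+02 -1.000e-01  9.000e+01] w 0.64 F [-0.2  0.2 -0.9]
(0.5866, 0.166, 0.063, 90) turn [ 0.003 -0.001 -0.   ] shift [-0.08 -0.12  1.39] cm
```

Emit:
play_rows --moves '[[[0, 0, 0], [0, -0.1, 0.6], 0.635], [[0, 0, 0], [0, -0.1, 1.0], 0.635], [[0, 0, 0], [0, -0.1, 1.3], 0.635], [[0, 0, 0], [0, -0.1, 1.3], 0.635], [[0, 0, 0], [0, -0.1, 1.3], 0.635]]'

```text
time_s: 20.15
tcp_pos: [0.5856, 0.1669, 0.0622]
orientation: [180.0, -0.0, 90.0]
force: [-1.5, 0.6, 4.3]
gripper_width: 0.639
grip_force: 23.4
```

Emit:
play_rows --moves '[[[0, 0, 0], [0, 0, 0], 0.66], [[0, 0, 0], [0, 0, 0], 0.7], [[0, 0, 0], [0, 0, 0], 0.85], [[0, 0, 0], [0, 0, 0], 1], [[0, 0, 0], [0, 0, 0], 1], [[0, 0, 0], [0, 0, -4], 1], [[0, 0, 0], [0, 0, -9], 1], [[0, 0, 0], [0, 0, -13.8], 1], [[0, 0, -1.571], [-49.1, -13.2, -13.8], 1], [[0, 0, -1.571], [-49.1, -13.2, -13.8], 1], [[0, 0, -1.571], [-49.1, -13.2, -13.8], 1], [[0, 0, -1.571], [-49.1, -13.2, -13.8], 1], [[0, 0, -1.571], [-49.1, -13.2, -13.8], 1], [[0, 0, -1.571], [-49.1, -13.2, -13.8], 1], [[0, 0, -1.571], [-49.1, -13.2, -13.8], 1], [[0, 0, -1.571], [-49.1, -13.2, -13.8], 1], [[0, 0, -1.571], [-49.1, -13.2, -13.8], 1], [[0, 0, -1.571], [-49.1, -13.2, -13.8], 1], [[0, 0, -1.571], [-49.1, -13.2, -13.8], 1], [[0, 0, -1.571], [-49.1, -13.2, -13.8], 1]]'

```text
time_s: 22.15
tcp_pos: [0.4506, -0.3297, 0.2001]
orientation: [-179.9, -0.0, 179.9]
force: [-0.1, 0.8, 0.3]
gripper_width: 0.999
grip_force: 0.0
```

```bash
python3 - <<'E'
from h import *
f,o,P=wlook("w10");balls(f,o);lane(grab_frame("top"));lane(grab_frame("scene"))
go((.4537,-.3244,.044,180))
E
```

```text
[335. 118.] 5245 sph [ 0.3754 -0.3135  0.0334] r 0.0278
[452. 141.] 5086 sph [ 0.3905 -0.2293  0.0335] r 0.0278
[320. 226.] 4259 sph [ 0.4538 -0.3244  0.0336] r 0.0276
laneball [228 232  38  19 463] [0.5834 0.2024 0.0597] y range 0.154 0.255
stud [0.5712 0.2819 0.08  ] [0.5945 0.3038 0.0941]
laneball [345 191  24  26 339] [0.588  0.1965 0.0545] y range 0.15 0.252
stud [0.5726 0.2784 0.0803] [0.5982 0.3059 0.0941]
t 22.3 at [ 0.4534 -0.3245  0.1996] [180.   -0.  179.9] w 1.0 F [ 1.2  0.7 -1.1]
(0.4537, -0.3244, 0.044, 180) turn [ 0.    -0.    -0.002] shift [-0.04  0.   15.56] cm
```

Emit:
play_rows --moves '[[[0, 0, 0], [0, 0, 5], 1], [[0, 0, 0], [0, 0, 9], 1], [[0, 0, 0], [0, 0, 12.5], 1], [[0, 0, 0], [0, 0, 15], 1], [[0, 0, 0], [0, 0, 15.5], 1], [[0, 0, 0], [0, 0, 15.5], 1], [[0, 0, 0], [0, 0, 15.5], 0.85], [[0, 0, 0], [0, 0, 15.5], 0.75], [[0, 0, 0], [0, 0, 15.5], 0.7], [[0, 0, 0], [0, 0, 15.5], 0.67], [[0, 0, 0], [0, 0, 15.5], 0.655], [[0, 0, 0], [0, 0, 15.5], 0.645], [[0, 0, 0], [0, 0, 15.5], 0.635], [[0, 0, 0], [0, 0, 15.5], 0.635], [[0, 0, 0], [0, 0, 15.5], 0.635]]'

```text
time_s: 23.8
tcp_pos: [0.4539, -0.3244, 0.0452]
orientation: [180.0, 0.0, -180.0]
force: [-0.3, 1.2, 5.8]
gripper_width: 0.641
grip_force: 22.9
```

Emit:
play_rows --moves '[[[0, 0, 0], [0, 0, -1], 0.635], [[0, 0, 0], [0, 0, -4], 0.635], [[0, 0, 0], [0, 0, -8.5], 0.635], [[0, 0, 0], [0, 0, -13], 0.635], [[0, 0, 0.1], [-0.8, 3, -15], 0.635], [[0, 0, 1.571], [-13.4, 43.5, -15], 0.635], [[0, 0, 1.571], [-13.4, 43.5, -15], 0.635], [[0, 0, 1.571], [-13.4, 43.5, -15], 0.635], [[0, 0, 1.571], [-13.4, 43.5, -15], 0.635], [[0, 0, 1.571], [-13.4, 43.5, -15], 0.635], [[0, 0, 1.571], [-13.4, 43.5, -15], 0.635], [[0, 0, 1.571], [-13.4, 43.5, -15], 0.635], [[0, 0, 1.571], [-13.4, 43.5, -15], 0.635], [[0, 0, 1.571], [-13.4, 43.5, -15], 0.635], [[0, 0, 1.571], [-13.4, 43.5, -15], 0.635], [[0, 0, 1.571], [-13.4, 43.5, -15], 0.635], [[0, 0, 1.571], [-13.4, 43.5, -11], 0.635], [[0, 0, 1.571], [-13.4, 43.5, -7], 0.635], [[0, 0, 1.571], [-13.4, 43.5, -4], 0.635], [[0, 0, 1.571], [-13.4, 43.5, -4], 0.635]]'

```text
time_s: 25.8
tcp_pos: [0.5846, 0.1101, 0.0811]
orientation: [-179.6, 0.1, 90.0]
force: [-0.8, -0.1, -1.0]
gripper_width: 0.642
grip_force: 23.1
```

```bash
python3 - <<'E'
from h import *
f,o,P=wlook("w11");lane(f,o)
go((.5877,.1104,.070,90));print(get_obs()["grip_force"])
E
```

```text
t 25.9 at [0.5863 0.1103 0.0839] [-1.798e+02  1.000e-01  9.000e+01] w 0.64 F [1.  0.3 0.2]
(0.5877, 0.1104, 0.07, 90) turn [-0.003  0.002 -0.   ] shift [0.02 0.14 1.39] cm
23.054549396038055
```

View pics/w11.png

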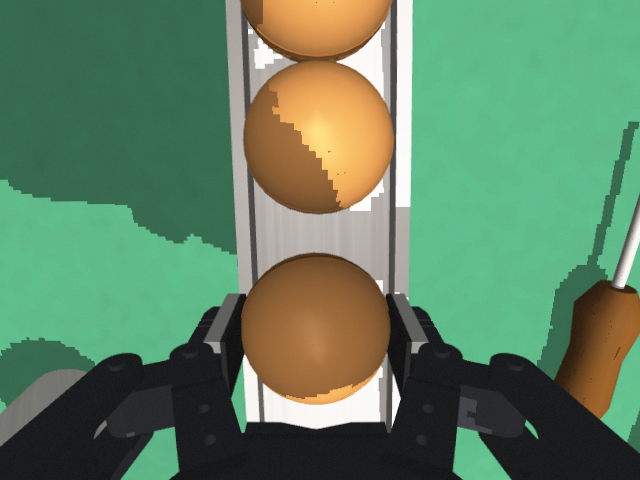

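Emit:
play_rows --moves '[[[0, 0, 0], [0, 0.1, 0.6], 0.635], [[0, 0, 0], [0, 0.1, 1.0], 0.635], [[0, 0, 0], [0, 0.1, 1.35], 0.635], [[0, 0, 0], [0, 0.1, 1.35], 0.635], [[0, 0, 0], [0, 0.1, 1.35], 0.635]]'

```text
time_s: 26.35
tcp_pos: [0.5886, 0.1108, 0.0717]
orientation: [180.0, -0.0, 90.0]
force: [-0.6, -0.0, -1.9]
gripper_width: 0.638
grip_force: 23.1
```

Emit:
play_rows --moves '[[[0, 0, 0], [0, 0, 0.15], 0.635], [[0, 0, 0], [0, 0, 0.15], 0.635], [[0, 0, 0], [0, 0, 0.15], 0.66], [[0, 0, 0], [0, 0, 0.15], 0.7], [[0, 0, 0], [0, 0, 0.15], 0.85], [[0, 0, 0], [0, 0, 0.15], 1], [[0, 0, 0], [0, 0, 0.15], 1], [[0, 0, 0], [0, 0, -4], 1], [[0, 0, 0], [0, 0, -9], 1], [[0, 0, 0], [0, 0, -13], 1], [[0, 0, 0], [-34, -19.7, -13], 1], [[0, 0, 0], [-34, -19.7, -13], 1], [[0, 0, 0], [-34, -19.7, -13], 1], [[0, 0, 0], [-34, -19.7, -13], 1], [[0, 0, 0], [-34, -19.7, -13], 1], [[0, 0, 0], [-34, -19.7, -13], 1], [[0, 0, 0], [-34, -19.7, -13], 1], [[0, 0, 0], [-34, -19.7, -13], 1], [[0, 0, 0], [-34, -19.7, -13], 1], [[0, 0, 0], [-34, -19.7, -13], 1]]'

```text
time_s: 28.35
tcp_pos: [0.391, -0.2299, 0.2014]
orientation: [180.0, -0.0, 89.9]
force: [0.7, 0.7, -0.8]
gripper_width: 1.004
grip_force: 0.0
```

```bash
python3 - <<'E'
from h import *
f,o,P=wlook("w12");balls(f,o);lane(grab_frame("top"))
go((.3905,-.2293,.044,90))
E
```

```text
[375. 305.] 3643 sph [ 0.4393 -0.2974  0.0333] r 0.0276
[297. 326.] 3518 sph [ 0.3752 -0.3161  0.0334] r 0.0276
laneball [228 230  59  21 712] [0.5887 0.1749 0.0657] y range 0.098 0.255
stud [0.5705 0.2817 0.0801] [0.595  0.3031 0.0923]
t 28.4 at [ 0.3919 -0.2285  0.2013] [180.   -0.   90.1] w 1.0 F [0.8 0.4 0.1]
(0.3905, -0.2293, 0.044, 90) turn [ 0.    -0.     0.001] shift [-0.08 -0.15 15.73] cm
```

Emit:
play_rows --moves '[[[0, 0, -1.571], [-6.9, 4.7, 0], 1], [[0, 0, -1.571], [-6.9, 4.7, 0], 1], [[0, 0, -1.571], [-6.9, 4.7, 0], 1], [[0, 0, -1.571], [-6.9, 4.7, 0], 1], [[0, 0, -1.571], [-6.9, 4.7, 0], 1], [[0, 0, -1.571], [-6.9, 4.7, 0], 1], [[0, 0, -1.571], [-6.9, 4.7, 0], 1], [[0, 0, -1.571], [-6.9, 4.7, 0], 1], [[0, 0, -1.571], [-6.9, 4.7, 0], 1], [[0, 0, -1.571], [-6.9, 4.7, 0], 1], [[0, 0, -1.571], [-6.9, 4.7, 0], 1], [[0, 0, -1.571], [-6.9, 4.7, 0], 1], [[0, 0, -1.571], [-6.9, 4.7, 0], 1]]'

```text
time_s: 29.75
tcp_pos: [0.439, -0.2975, 0.201]
orientation: [180.0, -0.0, 179.9]
force: [0.7, 0.0, 0.1]
gripper_width: 0.997
grip_force: 0.0
```

```bash
python3 - <<'E'
from h import *
f,o,P=wlook("w13");b=balls(f,o)
go((.4393,-.2974,.0445,180))
E
```

```text
[286. 135.] 5026 sph [ 0.3751 -0.3162  0.0334] r 0.0278
[312. 222.] 4213 sph [ 0.4392 -0.2974  0.0335] r 0.0277
t 29.8 at [ 0.4388 -0.2977  0.2011] [180.   -0.  179.9] w 1.0 F [ 0.5 -0.6 -0.6]
(0.4393, -0.2974, 0.0445, 180) turn [ 0.    -0.    -0.002] shift [-0.05  0.03 15.66] cm
```

Emit:
play_rows --moves '[[[0, 0, 0], [0, 0, 5], 1], [[0, 0, 0], [0, 0, 9], 1], [[0, 0, 0], [0, 0, 12.5], 1], [[0, 0, 0], [0, 0, 15], 1], [[0, 0, 0], [0, 0, 15.6], 1], [[0, 0, 0], [0, 0, 15.6], 1], [[0, 0, 0], [0, 0, 15.6], 0.85], [[0, 0, 0], [0, 0, 15.6], 0.75], [[0, 0, 0], [0, 0, 15.6], 0.7], [[0, 0, 0], [0, 0, 15.6], 0.67], [[0, 0, 0], [0, 0, 15.6], 0.655], [[0, 0, 0], [0, 0, 15.6], 0.645], [[0, 0, 0], [0, 0, 15.6], 0.635], [[0, 0, 0], [0, 0, 15.6], 0.635], [[0, 0, 0], [0, 0, 15.6], 0.635]]'

```text
time_s: 31.3
tcp_pos: [0.4389, -0.2983, 0.0458]
orientation: [180.0, 0.0, -180.0]
force: [-0.2, 1.8, 5.0]
gripper_width: 0.636
grip_force: 22.7
```

Emit:
play_rows --moves '[[[0, 0, 0], [0, 0, -1], 0.635], [[0, 0, 0], [0, 0, -4], 0.635], [[0, 0, 0], [0, 0, -8.5], 0.635], [[0, 0, 0], [0, 0, -13], 0.635], [[0, 0, 0.1], [-1.2, 2.8, -15], 0.635], [[0, 0, 1.571], [-15, 35.3, -15], 0.635], [[0, 0, 1.571], [-15, 35.3, -15], 0.635], [[0, 0, 1.571], [-15, 35.3, -15], 0.635], [[0, 0, 1.571], [-15, 35.3, -15], 0.635], [[0, 0, 1.571], [-15, 35.3, -15], 0.635], [[0, 0, 1.571], [-15, 35.3, -15], 0.635], [[0, 0, 1.571], [-15, 35.3, -15], 0.635], [[0, 0, 1.571], [-15, 35.3, -15], 0.635], [[0, 0, 1.571], [-15, 35.3, -15], 0.635], [[0, 0, 1.571], [-15, 35.3, -15], 0.635], [[0, 0, 1.571], [-15, 35.3, -15], 0.635], [[0, 0, 1.571], [-15, 35.3, -11], 0.635], [[0, 0, 1.571], [-15, 35.3, -7], 0.635], [[0, 0, 1.571], [-15, 35.3, -4.6], 0.635], [[0, 0, 1.571], [-15, 35.3, -4.6], 0.635]]'

```text
time_s: 33.3
tcp_pos: [0.586, 0.0545, 0.0884]
orientation: [-179.7, 0.1, 90.0]
force: [-0.3, -0.0, -1.6]
gripper_width: 0.643
grip_force: 22.9
```

```bash
python3 - <<'E'
from h import *
f,o,P=wlook("w14")
go((.5888,.0549,.078,90));print(get_obs()["grip_force"])
T=pts(f,{"orientation":[0,0,0],"tcp_pos":[0,0,0]})
m=(f["z_map"]>0)&(T[...,2]<.0)&(f["frame"].max(-1)<70)
for z in np.arange(-.08,0,.01):
    q=T[m&(abs(T[...,2]-z)<.005)]
    if len(q): print(z.round(3),q[:,1].min().round(3),q[:,1].max().round(3),q[:,0].min().round(3),q[:,0].max().round(3))
E
```

```text
t 33.4 at [0.5875 0.0544 0.0908] [-1.799e+02  1.000e-01  9.000e+01] w 0.64 F [ 1.3 -0.2 -1. ]
(0.5888, 0.0549, 0.078, 90) turn [-0.003  0.001 -0.   ] shift [0.05 0.13 1.27] cm
22.85486787557602
-0.07 -0.06 0.061 0.013 0.023
-0.06 -0.065 0.066 0.002 0.021
-0.05 -0.064 0.064 -0.009 0.021
-0.04 -0.063 0.062 -0.011 0.02
-0.03 -0.06 0.06 -0.01 0.017
-0.02 -0.055 0.055 -0.008 0.017
-0.01 -0.041 0.041 -0.008 0.014
```

Emit:
play_rows --moves '[[[0, 0, 0], [0, 0.1, 0.6], 0.635], [[0, 0, 0], [0, 0.1, 1.0], 0.635], [[0, 0, 0], [0, 0.1, 1.35], 0.635], [[0, 0, 0], [0, 0.1, 1.4], 0.635], [[0, 0, 0], [0, 0.1, 1.4], 0.635], [[0, 0, 0], [0, 0.1, 1.4], 0.635]]'

```text
time_s: 33.95
tcp_pos: [0.59, 0.055, 0.0784]
orientation: [179.9, -0.1, 90.0]
force: [-1.6, 0.8, 4.8]
gripper_width: 0.642
grip_force: 23.4
```

Emit:
play_rows --moves '[[[0, 0, 0], [0, 0, 0], 0.66], [[0, 0, 0], [0, 0, 0], 0.7], [[0, 0, 0], [0, 0, 0], 0.85], [[0, 0, 0], [0, 0, 0], 0.9], [[0, 0, 0], [0, 0, 0], 0.9], [[0, 0, 0], [0, 0, -4], 0.9], [[0, 0, 0], [0, 0, -9], 0.9], [[0, 0, 0], [0, 0, -12.2], 1], [[0, 0, 0], [-37.1, -21.4, -12.2], 1], [[0, 0, 0], [-37.1, -21.4, -12.2], 1], [[0, 0, 0], [-37.1, -21.4, -12.2], 1], [[0, 0, 0], [-37.1, -21.4, -12.2], 1], [[0, 0, 0], [-37.1, -21.4, -12.2], 1], [[0, 0, 0], [-37.1, -21.4, -12.2], 1], [[0, 0, 0], [-37.1, -21.4, -12.2], 1], [[0, 0, 0], [-37.1, -21.4, -12.2], 1], [[0, 0, 0], [-37.1, -21.4, -12.2], 1], [[0, 0, 0], [-37.1, -21.4, -12.2], 1], [[0, 0, 0], [-37.1, -21.4, -12.2], 1], [[0, 0, 0], [-37.1, -21.4, -12.2], 1]]'

```text
time_s: 35.95
tcp_pos: [0.3761, -0.3153, 0.1992]
orientation: [-180.0, -0.0, 90.1]
force: [-0.4, 0.3, 0.6]
gripper_width: 1.001
grip_force: 0.0
```

```bash
python3 - <<'E'
from h import *
f,o,P=wlook("w15");balls(f,o);lane(grab_frame("top"))
go((.3751,-.3162,.0445,90))
E
```

```text
[315. 226.] 4252 sph [ 0.3751 -0.3164  0.0335] r 0.0277
laneball [228 229  79  22 968] [0.5852 0.1475 0.0698] y range 0.044 0.254
stud [0.5706 0.2834 0.0809] [0.5952 0.3029 0.0909]
t 36.0 at [ 0.3762 -0.3152  0.1992] [-180.    -0.    90.1] w 1.0 F [ 0.7  0.4 -0. ]
(0.3751, -0.3162, 0.0445, 90) turn [-0.    -0.     0.002] shift [-0.1  -0.11 15.47] cm
```

Emit:
play_rows --moves '[[[0, 0, 0], [-0.1, -0.1, 5], 1], [[0, 0, 0], [-0.1, -0.1, 9], 1], [[0, 0, 0], [-0.1, -0.1, 12.5], 1], [[0, 0, 0], [-0.1, -0.1, 14.8], 1], [[0, 0, 0], [-0.1, -0.1, 15.4], 1], [[0, 0, 0], [-0.1, -0.1, 15.4], 1], [[0, 0, 0], [-0.1, -0.1, 15.4], 0.85], [[0, 0, 0], [-0.1, -0.1, 15.4], 0.75], [[0, 0, 0], [-0.1, -0.1, 15.4], 0.7], [[0, 0, 0], [-0.1, -0.1, 15.4], 0.67], [[0, 0, 0], [-0.1, -0.1, 15.4], 0.655], [[0, 0, 0], [-0.1, -0.1, 15.4], 0.645], [[0, 0, 0], [-0.1, -0.1, 15.4], 0.635], [[0, 0, 0], [-0.1, -0.1, 15.4], 0.635], [[0, 0, 0], [-0.1, -0.1, 15.4], 0.635]]'

```text
time_s: 37.55
tcp_pos: [0.3747, -0.3176, 0.0457]
orientation: [180.0, 0.0, 90.0]
force: [-0.3, 0.2, 7.2]
gripper_width: 0.638
grip_force: 22.8
```

Emit:
play_rows --moves '[[[0, 0, 0], [0, 0, -1], 0.635], [[0, 0, 0], [0, 0, -4], 0.635], [[0, 0, 0], [0, 0, -8.5], 0.635], [[0, 0, 0], [0, 0, -13], 0.635], [[0, 0, 0], [0, 0, -17], 0.635], [[0, 0, 0], [2, 1.5, -18], 0.635], [[0, 0, 0], [28.2, 21.4, -18], 0.635], [[0, 0, 0], [28.2, 21.4, -18], 0.635], [[0, 0, 0], [28.2, 21.4, -18], 0.635], [[0, 0, 0], [28.2, 21.4, -18], 0.635], [[0, 0, 0], [28.2, 21.4, -18], 0.635], [[0, 0, 0], [28.2, 21.4, -18], 0.635], [[0, 0, 0], [28.2, 21.4, -18], 0.635], [[0, 0, 0], [28.2, 21.4, -18], 0.635], [[0, 0, 0], [28.2, 21.4, -18], 0.635], [[0, 0, 0], [28.2, 21.4, -15], 0.635], [[0, 0, 0], [28.2, 21.4, -12], 0.635], [[0, 0, 0], [28.2, 21.4, -12], 0.635], [[0, 0, 0], [28.2, 21.4, -12], 0.635]]'

```text
time_s: 39.45
tcp_pos: [0.5879, -0.0366, 0.1663]
orientation: [-180.0, 0.0, 89.9]
force: [-0.0, -1.7, -0.1]
gripper_width: 0.64
grip_force: 22.9
```

```bash
python3 - <<'E'
from h import *
f,o,P=wlook("w16")
go((.590,-.035,.091,90));print(get_obs()["grip_force"])
X,Y,Z=P[...,0],P[...,1],P[...,2]
h=Z-.010-.1405*(.251-Y)
for n,s in(("lo",X<.58),("hi",X>.6)):
    k=(h>.010)&(h<.018)&(X>.54)&(X<.64)&(Y>-.03)&(Y<.1)&s&(f["z_map"]>.15);print(n,k.sum(),np.median(X[k]),np.median(Y[k]))
k=(Z>.116)&(Z<.172)&(X>.65)&(X<.70)&(Y>-.12)&(Y<.03)&(f["z_map"]>.1);print("knob/arm",k.sum(),P[k].min(0) if k.any() else"")
E
```

```text
t 39.5 at [ 0.5886 -0.0364  0.167 ] [179.9  -0.   89.9] w 0.64 F [-0.4 -0.3 -0.8]
(0.59, -0.035, 0.091, 90) turn [ 0.002 -0.    -0.002] shift [0.14 0.12 7.6 ] cm
22.89000391960144
lo 2725 0.555221386168791 0.03797175279958721
hi 2793 0.6225585044721389 0.03735127115605991
knob/arm 10456 [ 0.66145492 -0.11375643  0.12223734]
```

View pics/w16.png

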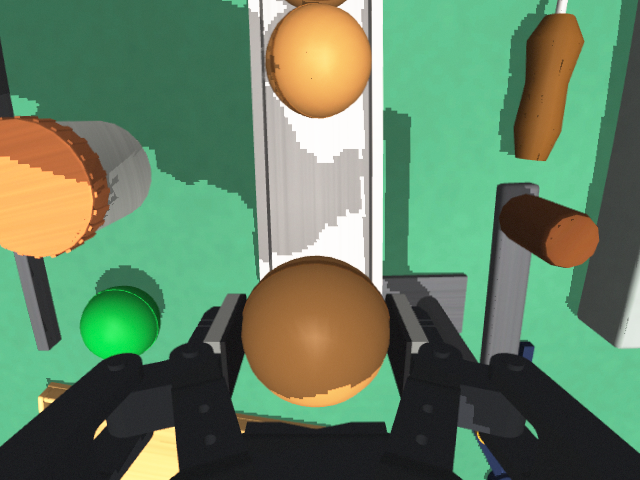

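Emit:
play_rows --moves '[[[0, 0, 0], [0.1, 0.15, 0], 0.635], [[0, 0, 0], [0.1, 0.15, 2.5], 0.635], [[0, 0, 0], [0.1, 0.15, 4.5], 0.635], [[0, 0, 0], [0.1, 0.15, 6], 0.635], [[0, 0, 0], [0.1, 0.15, 7], 0.635], [[0, 0, 0], [0.1, 0.15, 7.4], 0.635], [[0, 0, 0], [0.1, 0.15, 7.55], 0.635], [[0, 0, 0], [0.1, 0.15, 7.55], 0.635], [[0, 0, 0], [0.1, 0.15, 7.55], 0.635]]'

```text
time_s: 40.4
tcp_pos: [0.5902, -0.0343, 0.091]
orientation: [180.0, -0.0, 90.0]
force: [-4.2, -0.1, 4.8]
gripper_width: 0.643
grip_force: 23.3
```

Emit:
play_rows --moves '[[[0, 0, 0], [0, 0, 0], 0.66], [[0, 0, 0], [0, 0, 0], 0.7], [[0, 0, 0], [0, 0, 0], 0.74], [[0, 0, 0], [0, 0, 0], 0.74], [[0, 0, 0], [0, 0, 0], 0.74], [[0, 0, 0], [0, 0, -3], 0.74], [[0, 0, 0], [0, 0, -7], 0.74], [[0, 0, 0], [0, 0, -12], 0.74], [[0, 0, 0], [0, 0, -16], 0.74], [[0, 0, 0], [0, 0, -16], 0.74]]'

```text
time_s: 41.4
tcp_pos: [0.5921, -0.035, 0.2554]
orientation: [179.5, -0.1, 90.0]
force: [0.6, 0.1, -0.1]
gripper_width: 0.741
grip_force: 0.0
```

```bash
python3 - <<'E'
from h import *
f,o,P=wlook("w17");lane(f,o);t=grab_frame("top");lane(t);balls(t);save(t,"top1")
X,Y,Z=P[...,0],P[...,1],P[...,2]
k=(Z>.156)&(Z<.175)&(X>.64)&(X<.71)&(Y>-.05)&(Y<.05)&(f["z_map"]>.1);print("knob top",k.sum(),P[k].min(0),P[k].max(0),np.median(P[k],0))
k=(Z>.118)&(Z<.150)&(X>.64)&(X<.71)&(Y<-.09)&(Y>-.14)&(f["z_map"]>.1);print("post",k.sum(),P[k].min(0),P[k].max(0))
go()
E
```

```text
laneball [  271     0    76   193 10381] [0.588  0.0554 0.0629] y range -0.011 0.126
laneball [268 229  36  19 437] [0.5882 0.0972 0.0868] y range 0.051 0.146
laneball [228 232  40  19 478] [0.5826 0.2017 0.059 ] y range 0.148 0.254
stud [0.5711 0.2823 0.0806] [0.5943 0.3036 0.0926]
knob top 1138 [ 0.6617868  -0.00705156  0.15609128] [0.68103655 0.01267898 0.16811756] [0.67014064 0.00362522 0.16584217]
post 19 [ 0.68152322 -0.09852618  0.1285714 ] [ 0.68711882 -0.09028165  0.1367565 ]
t 41.5 at [ 0.5902 -0.0342  0.2504] [179.9  -0.   90. ] w 0.74 F [-0.2  0.4 -0.6]
```

View pics/w17.png

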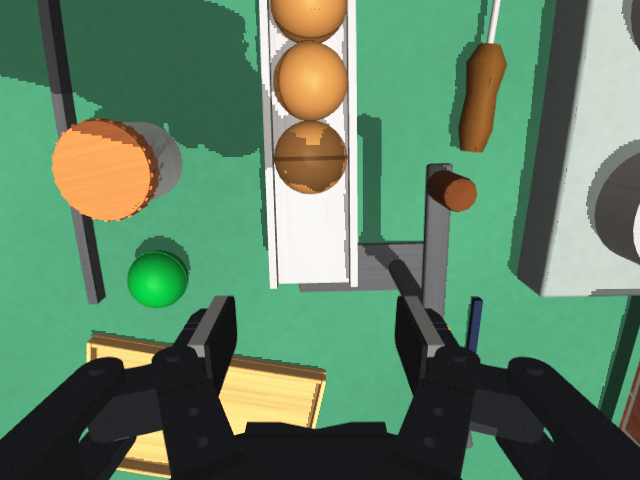

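Emit:
play_rows --moves '[[[0, 0, 0], [2, 4, 0], 0.5], [[0, 0, 0], [3.7, 8.1, 0], 0.5], [[0, 0, 0], [3.7, 8.1, 0], 0.5], [[0, 0, 0], [3.7, 8.1, 0], 0.5], [[0, 0, 0], [3.7, 8.1, 3], 0.5], [[0, 0, 0], [3.7, 8.1, 6], 0.5], [[0, 0, 0], [3.7, 8.1, 8], 0.5], [[0, 0, 0], [3.7, 8.1, 8.7], 0.5], [[0, 0, 0], [3.7, 8.1, 8.7], 0.5], [[0, 0, 0], [3.7, 8.1, 8.7], 0.4], [[0, 0, 0], [3.7, 8.1, 8.7], 0.3], [[0, 0, 0], [3.7, 8.1, 8.7], 0.25], [[0, 0, 0], [3.7, 8.1, 8.7], 0.22], [[0, 0, 0], [3.7, 8.1, 8.7], 0.21], [[0, 0, 0], [3.7, 8.1, 8.7], 0.2], [[0, 0, 0], [3.7, 8.1, 8.7], 0.2], [[0, 0, 0], [3.7, 8.1, 8.7], 0.2]]'

```text
time_s: 43.2
tcp_pos: [0.6715, 0.0027, 0.164]
orientation: [179.9, -0.0, 90.0]
force: [-0.1, -0.7, 6.0]
gripper_width: 0.214
grip_force: 56.5
```

```bash
python3 - <<'E'
from h import *
o=get_obs();print(o["grip_force"]);go()
M=R.from_euler('xyz',o["orientation"],degrees=True);p=np.array(o["tcp_pos"])
a0=np.arctan2(.105,p[0]-.6755);post=p[:2]-.105*np.array([-.02,1])
# arc about post from current (angle 0) by phi ccw
for d in np.arange(1,13)*7.3:
    v=R.from_euler('z',d,degrees=True).apply([-.0021,.105,0])[:2]
    w=M.inv().apply(np.r_[post+v-p[:2],0])*100
    print(d,"turn",-np.radians(d).round(3),"shift",w.round(2)[:2])
print("post",post)
E
```

```text
56.45162343978882
t 43.2 at [0.6715 0.0027 0.164 ] [179.9  -0.   90. ] w 0.21 F [-0.1 -0.7  6. ]
7.3 turn -0.127 shift [-0.11 -1.33]
14.6 turn -0.255 shift [-0.39 -2.64]
21.9 turn -0.382 shift [-0.84 -3.9 ]
29.2 turn -0.51 shift [-1.44 -5.1 ]
36.5 turn -0.637 shift [-2.18 -6.2 ]
43.8 turn -0.764 shift [-3.07 -7.21]
51.1 turn -0.892 shift [-4.07 -8.09]
58.4 turn -1.019 shift [-5.18 -8.84]
65.7 turn -1.147 shift [-6.37 -9.45]
73.0 turn -1.274 shift [-7.63 -9.89]
80.3 turn -1.401 shift [ -8.94 -10.18]
87.6 turn -1.529 shift [-10.27 -10.29]
post [ 0.67357313 -0.10232507]
```

Emit:
play_rows --moves '[[[0, 0, -0.06], [0, -0.6, 0], 0.21], [[0, 0, -0.127], [-0.11, -1.33, 0], 0.21], [[0, 0, -0.255], [-0.39, -2.64, 0], 0.21], [[0, 0, -0.382], [-0.84, -3.9, 0], 0.21], [[0, 0, -0.51], [-1.44, -5.1, 0], 0.21], [[0, 0, -0.637], [-2.18, -6.2, 0], 0.21], [[0, 0, -0.764], [-3.07, -7.21, 0], 0.21], [[0, 0, -0.892], [-4.07, -8.09, 0], 0.21], [[0, 0, -1.019], [-5.18, -8.84, 0], 0.21], [[0, 0, -1.147], [-6.37, -9.45, 0], 0.21], [[0, 0, -1.274], [-7.63, -9.89, 0], 0.21], [[0, 0, -1.401], [-8.94, -10.18, 0], 0.21], [[0, 0, -1.47], [-9.7, -10.26, 0], 0.21], [[0, 0, -1.529], [-10.27, -10.29, 0], 0.21], [[0, 0, -1.529], [-10.27, -10.29, 0], 0.21], [[0, 0, -1.529], [-10.27, -10.29, 0], 0.21]]'

```text
time_s: 44.8
tcp_pos: [0.5694, -0.1024, 0.1639]
orientation: [-179.9, 0.3, 177.4]
force: [6.6, -7.7, 1.1]
gripper_width: 0.214
grip_force: 55.4
```

Emit:
play_rows --moves '[[[0, 0, 0], [0, -0.2, 0], 0.21], [[0, 0, 0], [0, -0.2, 0], 0.21], [[0, 0, 0], [0, -0.2, 0], 0.21]]'

```text
time_s: 45.1
tcp_pos: [0.5694, -0.1036, 0.164]
orientation: [-179.9, 0.3, 177.5]
force: [5.5, -5.3, 0.8]
gripper_width: 0.212
grip_force: 55.5
```

Emit:
play_rows --moves '[[[0, 0, 0], [0, -0.2, 0], 0.25], [[0, 0, 0], [0, -0.2, 0], 0.35], [[0, 0, 0], [0, -0.2, 0], 0.5], [[0, 0, 0], [0, -0.2, 0], 0.5], [[0, 0, 0], [0, -0.2, -3], 0.5], [[0, 0, 0], [0, -0.2, -7], 0.5], [[0, 0, 0], [3, 2, -11], 0.5], [[0, 0, 0], [6, 4, -13], 0.5], [[0, 0, 0], [6, 4, -13], 0.5]]'

```text
time_s: 46.0
tcp_pos: [0.5088, -0.0571, 0.2966]
orientation: [179.8, 0.3, 177.8]
force: [0.9, 0.3, 0.1]
gripper_width: 0.499
grip_force: 0.0
```

```bash
python3 - <<'E'
from h import *
f,o,P=wlook("w18");t=grab_frame("top");lane(t);s=grab_frame("scene")
for g,oo in((f,o),(t,None),(s,None)):
    Q=pts(g,oo);X,Y,Z=Q[...,0],Q[...,1],Q[...,2]
    k=(Z>.156)&(Z<.172)&(X>.53)&(X<.63)&(Y>-.16)&(Y<-.05)&(g["z_map"]>.1)
    if k.any():print("knob",k.sum(),Q[k].min(0).round(4),Q[k].max(0).round(4))
    k=(Z>.118)&(Z<.134)&(X>.585)&(X<.66)&(Y>-.16)&(Y<-.05)&(g["z_map"]>.1)
    if k.any():print("bar",k.sum(),np.polyfit(X[k],Y[k],1),Q[k].mean(0))
go()
E
```

```text
laneball [ 228  229   99   22 1209] [0.58   0.1258 0.0999] y range -0.009 0.255
stud [0.5712 0.2833 0.0806] [0.5951 0.3029 0.0918]
knob 95 [ 0.5638 -0.0946  0.1561] [ 0.5772 -0.0911  0.1668]
bar 1028 [-0.10532854 -0.03335901] [ 0.62930415 -0.0996427   0.1298708 ]
knob 44 [ 0.5656 -0.1136  0.1581] [ 0.5841 -0.0926  0.1707]
bar 131 [ 0.00251352 -0.10456147] [ 0.62369838 -0.10299379  0.13015557]
t 46.1 at [ 0.5096 -0.0595  0.2925] [180.    0.  177.6] w 0.5 F [0.5 0.5 0.1]
```

View pics/w18.png

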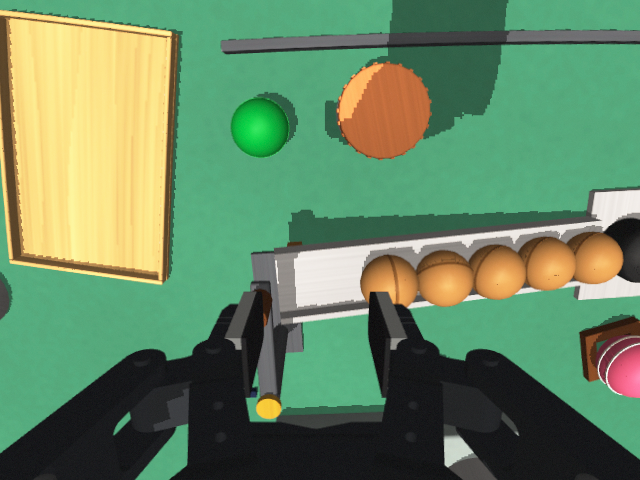

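Emit:
play_rows --moves '[[[0, 0, 0], [-4, -2, 0], 0.5], [[0, 0, 0], [-8, -4, 0], 0.5], [[0, 0, 0], [-12, -4, 0], 0.5], [[0, 0, 0], [-16, -4, 0], 0.5], [[0, 0, 0], [-19, -4, 0], 0.5], [[0, 0, 0], [-19, -4, 0], 0.5], [[0, 0, 0], [-19, -4, 0], 0.5], [[0, 0, 0], [-19, -4, 0], 0.5], [[0, 0, 0], [-19, -4, 0], 0.5], [[0, 0, 0], [-19, -4, 0], 0.5]]'

```text
time_s: 47.15
tcp_pos: [0.6974, -0.1074, 0.2934]
orientation: [180.0, 0.0, 177.6]
force: [0.3, -0.3, 0.0]
gripper_width: 0.499
grip_force: 0.0
```

```bash
python3 - <<'E'
from h import *
f,o,P=wlook("w19");go()
X,Y,Z=P[...,0],P[...,1],P[...,2]
k=(Z>.120)&(Z<.132)&(X>.53)&(X<.66)&(Y>-.16)&(Y<-.05)&(f["z_map"]>.1)
print("bar",k.sum(),P[k].min(0),P[k].max(0))
for x in np.arange(.55,.66,.01):
    q=Y[k&(abs(X-x)<.003)]
    if len(q):print(round(x,2),len(q),q.min().round(4),q.max().round(4))
k=(Z>.150)&(Z<.172)&(X>.53)&(X<.63)&(Y>-.16)&(Y<-.05)
if k.any():print("knob",k.sum(),P[k].min(0),P[k].max(0))
h=Z-.010-.1405*(.251-Y)
for n,s in(("lo",X<.58),("hi",X>.6)):
    k=(h>.010)&(h<.018)&(X>.54)&(X<.64)&(Y>-.07)&(Y<.15)&s&(f["z_map"]>.15);print(n,k.sum(),np.polyfit(Y[k],X[k],1))
E
```

```text
t 47.2 at [ 0.6975 -0.1073  0.2934] [180.    0.  177.6] w 0.5 F [ 0.1  0.  -0.5]
bar 2698 [ 0.57721477 -0.11000885  0.12699967] [ 0.65995701 -0.09337415  0.13199979]
0.58 111 -0.1091 -0.0934
0.59 212 -0.1094 -0.0938
0.6 220 -0.1094 -0.0934
0.61 208 -0.1092 -0.0937
0.62 203 -0.1097 -0.0941
0.63 200 -0.1095 -0.0937
0.64 188 -0.1098 -0.0941
0.65 185 -0.1098 -0.0944
knob 1078 [ 0.56216148 -0.11126659  0.15008727] [ 0.58179807 -0.0911826   0.1686949 ]
lo 2137 [-0.0209163   0.55581484]
hi 1615 [-0.0211572   0.62327552]
```

```bash
python3 -c "
from h import *
print(bot.hand_in())"
```

```text
the job is handed in; nothing more can be done
None
```

I handed the job in with the weight on its disc, all five cores queued one deep behind it, and the keeper arm measured about 0.03 rad from shut (limit 0.1); the hand-in gave no verdict.

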